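# Put the descaler cartridges away in the safety tub

## Task

Put all the descaler cartridges lying on the counter away into the safety tub. First press the clamp's lever down until it clicks over and stays down so that it grips the tub, then squeeze the cap's two tabs together while turning the cap to get it off, and lay the cap right way up in the shallow tray. Drop every cartridge into the tub, leave the tub clamped, upright and open in its stand, and do not disturb the calculator, tape measure, pen cup and mint tin.

Things in the scene. Friction and masses are not known exactly. Their poses are not given: they have to be found in the camera images.
- clamp_stand: fixed clamp stand: grey base plate 150x150x10 mm (top at 10 mm) with two steel posts 60 mm tall at its +y side that cradle the tub, and the clamp lever at its -y side. Origin: centre of the plate's underside; the tub's axis stands above it. z up.
- clamp_lever (a joint): the clamp's lever, rad: 0 raised (handle 35 degrees above level), grows as the handle is pressed down; end stop 0.55. A spring pushes it back up, with 8 N at the pad at first, weakening, until 0.33; beyond that it snaps over by itself, its rubber jaw grips the tub and it stays, at about 0.4 to 0.47. Hinge: along the stand's x through the stand's point (0, -89, 60) mm.
- lever_pad (a point): where to press: centre of the upper face of the handle's black pad (36 mm wide, 50 mm long, 12 mm thick), 85 mm from the hinge. The handle points along the stand's -y, away from the tub. The pad moves on an arc about the hinge, some 34 mm down from raised to clamped.
- safety_tub: loose round white tub standing in the clamp stand, 116 mm in diameter, 150 mm tall to the rim, about 0.55 kg. Origin: centre of its underside, z up. Its neck has two outward flanges at +-y of the tub, each spanning +-29 degrees, that hold down lugs inside the cap; small teeth on its shoulder at +-x stop the cap's tabs from turning.
- tub_mouth (a point): centre of the tub's open rim, 150 mm above the tub's underside, on its axis. The round mouth is 76 mm in inner diameter; the neck is 82 mm outside and 20 mm tall; below it the tub is 108 mm wide inside, its domed inner floor 125 mm (middle) to 145 mm (edge) below the rim.
- cap: loose grey ribbed cap, 101 mm in diameter (116 over the tab legs), 170 g, on the tub's neck. Origin: centre of its lower edge (134 mm above the tub's underside when on), z up, top face 21 mm above. With both tabs squeezed, turn it either way by 50 to 125 degrees from where it was found (70 is good); it then lifts straight off. Not squeezed it cannot turn, not turned it cannot lift.
- cap_ears (a point): point midway between the two white squeeze tabs on the cap, 46 mm above the cap's origin: a good TCP height. The tabs' upright ears, 26 mm wide, 24 to 54 mm above the cap's origin, have outer faces 62 mm apart along the cap's x. Each slides 6 mm inward (3 to 7 N, then a stop, 50 mm apart or a little less); after 4 mm its leg clears the tub's teeth. Squeeze with 40 to 60 N.
- cap_tray: fixed shallow grey tray 160x160x12 mm, walls 5 mm, inner floor at 5 mm; origin: centre of its underside. The cap goes in it, right way up.
- cartridge_1: white plastic descaler cartridge with two grey bands, a block 60x28x26 mm (its x, y, z), 45 g, lying on the counter; origin: centre of its underside, long axis x. 4 to 6 of the six are present.
- cartridge_2: white plastic descaler cartridge with two grey bands, a block 60x28x26 mm (its x, y, z), 45 g, lying on the counter; origin: centre of its underside, long axis x. 4 to 6 of the six are present.
- cartridge_3: white plastic descaler cartridge with two grey bands, a block 60x28x26 mm (its x, y, z), 45 g, lying on the counter; origin: centre of its underside, long axis x. 4 to 6 of the six are present.
- cartridge_4: white plastic descaler cartridge with two grey bands, a block 60x28x26 mm (its x, y, z), 45 g, lying on the counter; origin: centre of its underside, long axis x. 4 to 6 of the six are present.
- cartridge_5: white plastic descaler cartridge with two grey bands, a block 60x28x26 mm (its x, y, z), 45 g, lying on the counter; origin: centre of its underside, long axis x. 4 to 6 of the six are present.
- cartridge_6: white plastic descaler cartridge with two grey bands, a block 60x28x26 mm (its x, y, z), 45 g, lying on the counter; origin: centre of its underside, long axis x. 4 to 6 of the six are present.
- calculator: bystander: desk calculator 112x68x18 mm, origin centre of underside; leave it alone
- tape_measure: bystander: pocket tape measure 74x33x62 mm, origin centre of underside; leave it alone
- pen_cup: bystander: pen cup, 72 mm in diameter, 139 mm tall with its pens, origin centre of underside; leave it alone
- mint_tin: bystander: flat tin 61x91x21 mm, origin centre of underside; leave it alone
There are look-alikes about, which are no part of the job. Leave any brown, pink or yellow look-alike of the cartridge_4 alone.

How it is judged (in metres and radians):
On the way, in this order (a step that is already met when the one before it is completed fails the run):
1. the clamp lever is pressed over and stays down by itself, with the cap still on the tub (value of joint clamp_lever above 0.37 rad and z of cap in the frame of safety_tub below 0.138 m and contact force between clamp_stand and the fingers below 0.2 N), for 0.2 s.
2. the cap is off, lifted clear above the neck of the clamped tub (value of joint clamp_lever above 0.37 rad and z of cap in the frame of safety_tub above 0.16 m), for 0.1 s.
3. the cap lies right way up in the tray, released (horizontal distance between cap and cap_tray below 0.035 m and height (world z) of cap between 0.002 and 0.012 m and angle between cap's own z axis and vertical below 0.12 rad and linear speed of cap below 0.03 m/s and contact force between cap and the fingers below 0.2 N), for 0.2 s.
At the end, for the whole second after the job is handed in: every cartridge present rests inside the tub below its rim; the cap lies flat, right way up, in the tray with its centre within 35 mm of the tray's; the lever is still clamped (above 0.37 rad); the tub stands upright (within 0.1 rad) in its stand, within 12 mm of its place (all of step 3 and horizontal distance between each of cartridge_1, cartridge_2, cartridge_3, cartridge_4, cartridge_5, cartridge_6 and safety_tub below 0.056 m and z of cartridge_1 in the frame of safety_tub between -0.005 and 0.13 m and linear speed of each of cartridge_1, cartridge_2, cartridge_3, cartridge_4, cartridge_5, cartridge_6 below 0.03 m/s and z of cartridge_2 in the frame of safety_tub between -0.005 and 0.13 m and z of cartridge_3 in the frame of safety_tub between -0.005 and 0.13 m and z of cartridge_4 in the frame of safety_tub between -0.005 and 0.13 m and z of cartridge_5 in the frame of safety_tub between -0.005 and 0.13 m and z of cartridge_6 in the frame of safety_tub between -0.005 and 0.13 m and value of joint clamp_lever above 0.37 rad and angle between safety_tub's own z axis and vertical below 0.1 rad and horizontal distance between safety_tub and clamp_stand below 0.012 m and height (world z) of safety_tub below 0.016 m); the robot touches nothing.
It fails at once if the tub is tipped (angle between safety_tub's own z axis and vertical above 0.35 rad).
It fails at once if a bystander (calculator, tape measure, pen cup, mint tin) is shifted by more than 3 cm (distance of any of calculator, tape_measure, pen_cup, mint_tin from where it was at the start of the episode above 0.03 m).
Of cartridge_1, cartridge_2, cartridge_3, cartridge_4, cartridge_5, cartridge_6 only 4 to 6 are there at a start; the rules pass over those that are not, and their reading is None.
At some moment in a run one of cartridge_1, cartridge_2, cartridge_3, cartridge_4, cartridge_5, cartridge_6 may be knocked a few centimetres aside while the robot is not near it.
It also fails if it takes over 200 s, if anything falls off the work surface, if the arm or the gripper's body presses on something with over 40 N, if the wrist force passes 120 N, or if a joint passes its speed limit or range.

## Robot

A 7-joint arm with a two-finger parallel gripper is mounted at the origin on a cart in front of the work surface, level with it; the furniture and walls round the work are solid. World frame = base frame: x ahead of the robot, y to its left, z up, the work surface at z = 0. Lengths are in mm, angles in rad, forces in N, time in s.
With the tool pointing down it reaches from about 350 to 900 mm from the base axis. Payload 19.9 kg.
Tool frame: the origin (TCP) lies between the finger pads, 19 mm behind the fingertips; this is the grasp point; z points along the fingers, y is the line along which they close (so a half turn about z gives the same grasp; the last joint's range is limited). The gripper opens to 85 mm and grips with 20 to 120 N. Pads are 22 mm wide; open, the fingers measure 114 mm over their backs; the gripper's body (76 mm by 85 mm) begins 54 mm behind the grasp point. The pads swing forward as they close: fully open they stand 13 mm farther back than shut.
Start: joints at [1.242, 0.417, -0.01, 1.614, 0.005, 1.111, -0.053], TCP at [176.799, -599.454, 249.96] pointing down, gripper open.
Joint ranges: [-2.81, 2.81], [-0.39, 2.02], [-1.27, 1.25], [0.06, 2.57], [-1.19, 4.33], [0.19, 2], [-2.82, 2.82]. Speed limits (rad/s): [1.89, 1.89, 2.39, 2.39, 3.01, 3.01, 3.01].

## Interface

Orientations are given as a rotation vector (axis times angle).
In Python, from workcell import readout, optics, hand_in gives the robot as it stands. The module is installed in compiled form; this text tells all that it offers.
- The arm moves only by the tool carry_out, never from a script. Its argument "deltas" is a list of rows, each a list of 2 entries, a list of its own where there are three numbers: the shift along the tool's x, y, z normalised to -1 to 1, where 1 is 500 mm, then the turn, a rotation vector about the tool's x, y, z normalised to -1 to 1, where 1 is pi/4 rad. A call has 1 to 5 rows; each row shifts and turns the commanded pose from where the row before left it, along the tool's axes as they then stand; what a row does not reach is not made up. A row lasts 1/10 s, in which the tool goes at most 50 mm and 8.59 degrees, less where a joint would pass 70% of its speed; a pose out of reach is approached as far as the arm can. A call with a number of a shift or a turn outside -1 to 1 is refused whole. A call with a gripper value outside its range is refused whole. "fingers" is the opening, from 0 (shut) to 1 (fully open), set as the call begins (left out, the last holds). The fingers move at their own pace and stop on an object; "squeeze" is the grip in N (left out, the last holds). Time passes only in rows, so rows that do not move let the fingers close. It gives the time, the measured TCP pose, the force, the opening and the grip force at its end, in the units of the state.
- readout.observe(): the state, without advancing time (a new reading comes with each control period).
- optics.capture(name): name is "side" or "top" or "wrist"; returns the picture (420x560x3 uint8, blue, green, red); there is no depth.
- optics.get_calibration(name): a dict with "mtx" (3x3 intrinsics, pixels), "xyz" and "rotation" of the camera in the world. Camera axes: x right, y down, z forward; pixel columns grow to the right and rows downward; lengths in mm; the calibration is good to about 2 mm. A picture is of the moment at which its call begins: read the wrist's pose just before it. get_calibration takes no time and is no camera call; for the wrist camera it gives the pose at the moment of the call.
- hand_in(): hands the job in; it is judged then, once.
The state is a dict: "time": time; "joints": joint angles; "joint_vel": joint speeds; "joint_efforts": joint torques, N m; "tool_pos": TCP position; "eef_rot": TCP orientation; "wrist_force": force on the tool from outside, world axes, zero at the start; "wrist_torque": the same for the moment, N m; "opening": finger opening in mm; "grasp_force": force on a finger pad.
Only numpy, scipy, OpenCV 4.12 (cv2) and the standard library are available. Lean on these libraries where they do the work, as an engineer would, in place of code of your own. Each camera call takes 0.05 s, during which the arm holds its last target. There are 200 camera calls.

## Working session

There is one attempt and no reset: what is moved stays moved. The work goes in short steps, Python scripts to look and compute and a tool call to move; the robot and the scene stay as the last step left them, time stands still between calls to the robot, and variables do not carry over. Pictures are saved under pics/ and viewed, at most 14 in all, crops included, and the job is handed in when it is done.

Besides the shell and the picture viewer there is one more tool, called after ">>>" in YAML: its name, and indented under it one key for each argument. carry_out: Moves the arm, as the interface text tells. Its arguments: {"type":"object","properties":{"deltas":{"type":"array","items":{"type":"array"}},"fingers":{"type":"number"},"squeeze":{"type":"number"}},"required":["deltas"]}

```bash
mkdir -p pics; cat > h.py <<'E'
import numpy as np, cv2
from workcell import readout, optics, hand_in
from scipy.spatial.transform import Rotation as R
def cal(n):
    c=optics.get_calibration(n); r=np.array(c["rotation"],float)
    r=r if r.shape==(3,3) else R.from_rotvec(r).as_matrix()
    return np.array(c["mtx"],float),np.array(c["xyz"],float),r
def ray(n,u,v,z,c=None):
    K,p,r=c or cal(n); d=r@np.linalg.inv(K)@[u,v,1]; return p+d*(z-p[2])/d[2]
def proj(n,P,c=None):
    K,p,r=c or cal(n); q=K@(r.T@(np.array(P,float)-p)); return q[:2]/q[2]
def st():
    s=readout.observe(); print({k:np.round(s[k],3).tolist() for k in("time","tool_pos","eef_rot","wrist_force","opening","grasp_force","joints")}); return s
E
python3 - <<'E'
from h import *
s=st()
print(R.from_rotvec(s["eef_rot"]).as_matrix().round(3))
for n in("top","side"):
    cv2.imwrite(f"pics/{n}0.png",cv2.resize(optics.capture(n),(784,588),interpolation=cv2.INTER_CUBIC)); print(n,optics.get_calibration(n))
E
```

```text
{'time': 0.0, 'tool_pos': [176.716, -599.168, 249.363], 'eef_rot': [-3.108, -0.449, 0.0], 'wrist_force': [0.09, 0.168, -0.393], 'opening': 85.337, 'grasp_force': 0.0, 'joints': [1.242, 0.418, -0.01, 1.614, 0.005, 1.111, -0.053]}
[[ 0.959  0.283 -0.   ]
 [ 0.283 -0.959  0.001]
 [-0.    -0.001 -1.   ]]
top {'mtx': array([[490.29287835,   0.        , 275.94951435],
       [  0.        , 490.29287835, 204.64589872],
       [  0.        ,   0.        ,   1.        ]]), 'xyz': array([ 400.42721454,  197.99155721, 1820.06161156]), 'rotation': array([-2.14980966,  2.21469856, -0.10840411])}
side {'mtx': array([[423.46837608,   0.        , 281.68487703],
       [  0.        , 423.46837608, 200.84780109],
       [  0.        ,   0.        ,   1.        ]]), 'xyz': array([ 438.75889732, 1337.15771379, 1049.70425977]), 'rotation': array([-0.14283151,  2.78444317, -1.35569037])}
```

View pics/top0.png

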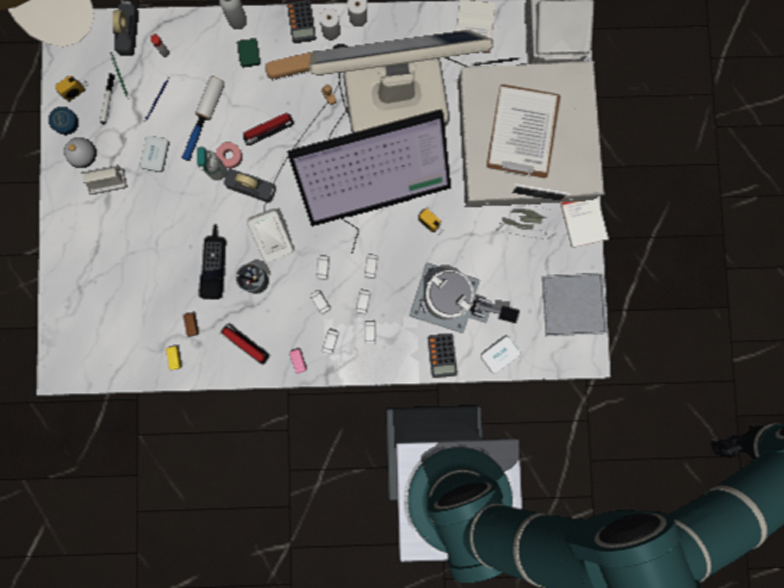

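View pics/side0.png

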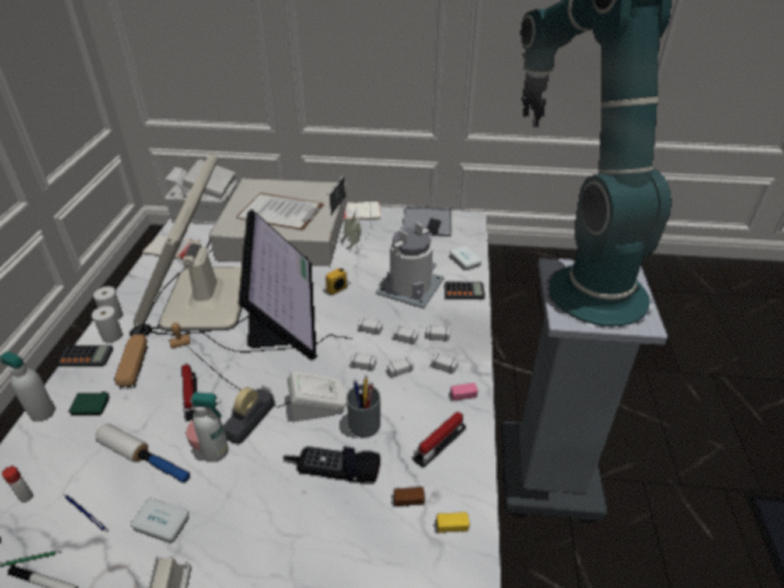

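```bash
python3 - <<'E'
from h import *
im=optics.capture("top"); cv2.imwrite("pics/topraw.png",im)
a=cv2.resize(im[175:255,215:375],(800,400),interpolation=cv2.INTER_CUBIC)  # x5
cv2.imwrite("pics/crop1.png",a)
E
```

```text
(no output)
```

View pics/crop1.png

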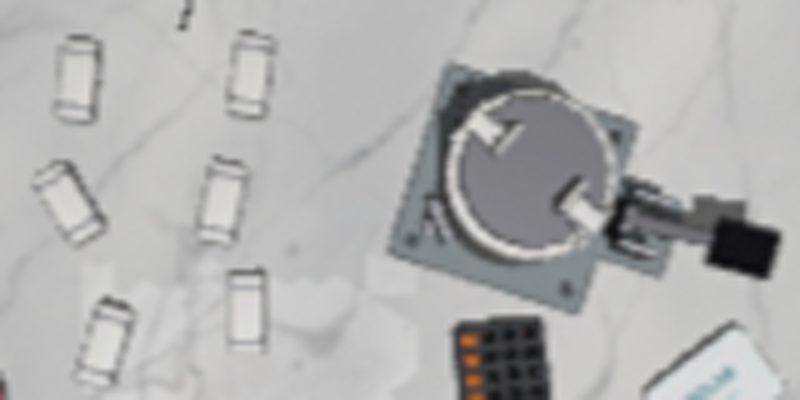

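```bash
python3 - <<'E'
from h import *
C=cal("top")
def f(u,v,z): return ray("top",(u+.5)/5-.5+215,(v+.5)/5-.5+175,z,C)
cs=[f(*p,10) for p in[(450,63),(638,125),(580,313),(388,250)]]
print(np.round(cs,1)); print("stand",np.mean(cs,0).round(1),[np.linalg.norm(cs[i]-cs[i-1]).round(1) for i in range(4)])
e=cs[1]-cs[0]; print("y dir of stand(-y = c0->c1)",np.degrees(np.arctan2(e[1],e[0])))
e=cs[2]-cs[3]; print(np.degrees(np.arctan2(e[1],e[0])))
print("pad",f(743,246,110).round(1))
a,b=f(490,130,200),f(580,205,200);print("tabs",a.round(1),b.round(1),((a+b)/2).round(1),np.linalg.norm(a-b),np.degrees(np.arctan2(*(b-a)[[1,0]])))
for n,p,t in[("A",(77,80),((80,38),(76,121))),("B",(251,75),((255,33),(247,117))),("C",(70,203),((52,165),(90,240))),("D",(222,200),((228,160),(217,241))),("E",(106,342),((118,301),(95,385))),("F",(247,310),((247,270),(247,350)))]:
    x=f(*p,26); d=f(*t[1],26)-f(*t[0],26); print(n,x.round(1),np.linalg.norm(d).round(1),np.degrees(np.arctan2(d[1],d[0])).round(1))
t=[ray("top",u/1.4,v/1.4,8,C) for u,v in[(543,274),(603,273),(606,333),(546,335)]]; print("tray",np.mean(t,0).round(1),[np.linalg.norm(t[i]-t[i-1]).round(1) for i in range(4)])
for n,u,v,z in[("calc",442,355,18),("mint",500,353,20),("tape",429,219,30),("cup",253,277,80)]: print(n,ray("top",u/1.4,v/1.4,z,C).round(0))
E
```

```text
[[620.4  65.3  10. ]
 [570.  -72.8  10. ]
 [432.  -24.1  10. ]
 [482.7 116.   10. ]]
stand [526.3  21.1  10. ] [np.float64(146.8), np.float64(147.0), np.float64(146.3), np.float64(149.0)]
y dir of stand(-y = c0->c1) -110.04996016598133
-109.88406504706619
pad [ 473.6 -127.8  110. ]
tabs [551.8  54.2 200. ] [500.1  -3.6 200. ] [525.9  25.3 200. ] 77.5594441034358 -131.75991922356093
A [613.8 341.4  26. ] 61.5 176.0
B [613.8 213.4  26. ] 62.5 173.0
C [523.3 348.6  26. ] 61.9 -154.5
D [522.2 237.2  26. ] 60.0 170.7
E [421.  324.6  26. ] 63.2 163.3
F [441.2 221.2  26. ] 58.3 178.4
tray [ 498.4 -323.8    8. ] [np.float64(162.0), np.float64(160.3), np.float64(159.5), np.float64(159.2)]
calc [374.  34.  18.]
mint [ 374. -118.   20.]
tape [732.  56.  30.]
cup [586. 513.  80.]
```

>>> carry_out:
  deltas:
    - [[0,0,0],[0,0,-0.17]]
    - [[0,0,0],[0,0,-0.17]]
    - [[0,0,0],[0,0,-0.17]]
    - [[0,0,0],[0,0,-0.17]]
    - [[0,0,0],[0,0,-0.17]]
  fingers: 0

```text
time: 0.65
tool_pos: [176.7, -599.3, 249.7]
eef_rot: [-2.786, -1.45, -0.0]
wrist_force: [-0.6, 0.9, -0.3]
opening: 12.6
grasp_force: 0.0
```

>>> carry_out:
  deltas:
    - [[0,0,0],[0,0,-0.17]]
    - [[0,0,0],[0,0,-0.17]]
    - [[0.09,0.02,0],[0,0,0]]
    - [[0.09,0.02,0],[0,0,0]]
    - [[0.09,0.02,0],[0,0,0]]

```text
time: 1.15
tool_pos: [251.7, -481.3, 249.6]
eef_rot: [-2.574, -1.801, -0.0]
wrist_force: [1.2, -0.2, 0.2]
opening: 0.1
grasp_force: 0.0
```

>>> carry_out:
  deltas:
    - [[0.09,0.02,0],[0,0,0]]
    - [[0.09,0.02,0],[0,0,0]]
    - [[0.09,0.02,0],[0,0,0]]
    - [[0.09,0.02,0],[0,0,0]]
    - [[0.09,0.02,0],[0,0,0]]

```text
time: 1.65
tool_pos: [375.8, -286.9, 250.1]
eef_rot: [2.574, 1.801, -0.0]
wrist_force: [1.0, -1.2, -0.5]
opening: -0.1
grasp_force: 0.0
```

>>> carry_out:
  deltas:
    - [[0.09,0.02,0],[0,0,0]]
    - [[0.09,0.02,0],[0,0,0]]
    - [[0,0,0],[0,0,0]]
    - [[0,0,0],[0,0,0]]

```text
time: 2.05
tool_pos: [425.0, -210.2, 249.9]
eef_rot: [-2.572, -1.804, 0.0]
wrist_force: [-1.2, -0.3, -0.4]
opening: -0.1
grasp_force: 0.0
```

```bash
python3 - <<'E'
from h import *
s=st(); c=cal("wrist"); print(c)
cv2.imwrite("pics/w1.png",cv2.resize(optics.capture("wrist"),(784,588),interpolation=cv2.INTER_CUBIC))
print(proj("wrist",[472,-127.5,109],c)*1.4, proj("wrist",[526,21.5,190],c)*1.4)
E
```

```text
{'time': 2.05, 'tool_pos': [425.02, -210.208, 249.858], 'eef_rot': [-2.572, -1.804, 0.0], 'wrist_force': [-1.169, -0.3, -0.35], 'opening': -0.076, 'grasp_force': 0.0, 'joints': [0.825, 0.172, -0.475, 1.963, 0.092, 1.027, -0.039]}
(array([[291.83046725,   0.        , 279.82608131],
       [  0.        , 291.83046725, 205.95000173],
       [  0.        ,   0.        ,   1.        ]]), array([ 453.10536612, -130.41270569,  375.04754603]), array([[ 0.94039897, -0.32089784, -0.11258041],
       [-0.34007104, -0.88854348, -0.30796455],
       [-0.00120743,  0.32789488, -0.94471344]]))
[419.89057181 130.56305438] [ 450.10304778 -458.5421997 ]
```

View pics/w1.png

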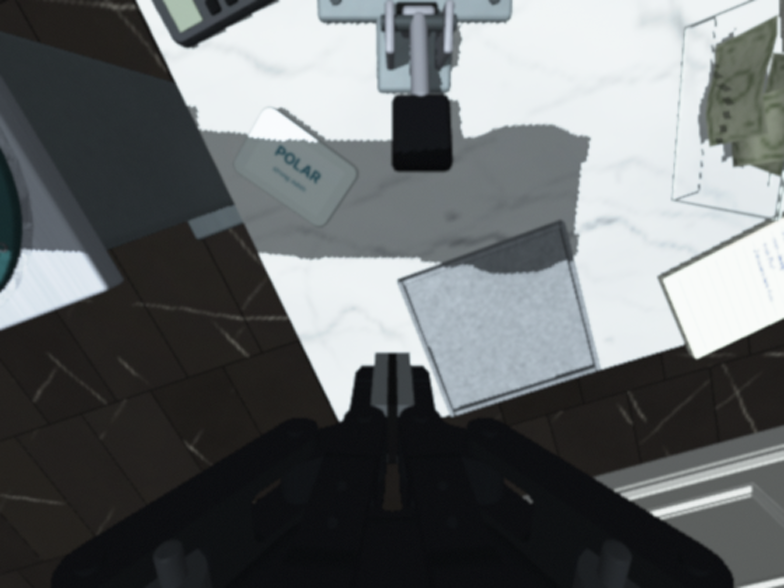

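>>> carry_out:
  deltas:
    - [[0.0905,0.016,0],[0,0,0]]
    - [[0.0905,0.016,0],[0,0,0]]
    - [[0,0,0.075],[0,0,0]]
    - [[0,0,0.075],[0,0,0]]
    - [[0,0,0.07],[0,0,0]]

```text
time: 2.6
tool_pos: [470.2, -132.5, 138.5]
eef_rot: [2.575, 1.799, -0.0]
wrist_force: [1.0, -1.5, 10.1]
opening: -0.1
grasp_force: 3.9
```

>>> carry_out:
  deltas:
    - [[0,0,0.02],[0,0,0]]
    - [[0,0,0.02],[0,0,0]]
    - [[0,0,0.02],[0,0,0]]
    - [[0,0,0.02],[0,0,0]]
    - [[0,0,0.01],[0,0,0]]

```text
time: 3.1
tool_pos: [471.0, -133.0, 95.3]
eef_rot: [2.573, 1.799, -0.001]
wrist_force: [-10.0, -12.4, 32.3]
opening: 0.4
grasp_force: 14.8
```

>>> carry_out:
  deltas:
    - [[0,0,0],[0,0,0]]
    - [[0,0,-0.085],[0,0,0]]
    - [[0,0,-0.085],[0,0,0]]
    - [[0,0,-0.085],[0,0,0]]
    - [[0,0,-0.085],[0,0,0]]

```text
time: 3.6
tool_pos: [470.5, -131.3, 267.0]
eef_rot: [2.574, 1.801, 0.0]
wrist_force: [0.4, -0.9, 0.3]
opening: 0.0
grasp_force: 0.0
```

```bash
python3 - <<'E'
from h import *
s=st(); c=cal("wrist")
cv2.imwrite("pics/w2.png",cv2.resize(optics.capture("wrist"),(784,588),interpolation=cv2.INTER_CUBIC))
O=np.array([526.5,21.5,0]);a=np.radians(-20)
for q in(0,.33,.4,.47):
    t=np.radians(35)-q; P=O+R.from_euler("z",a).apply([0,-89-85*np.cos(t),60+85*np.sin(t)]); print(q,P.round(1),proj("wrist",P,c)*1.4)
print(proj("wrist",[526.5,21.5,190],c)*1.4)
E
```

```text
{'time': 3.6, 'tool_pos': [470.538, -131.342, 267.002], 'eef_rot': [2.574, 1.801, 0.0], 'wrist_force': [0.377, -0.862, 0.26], 'opening': 0.02, 'grasp_force': 0.0, 'joints': [0.705, 0.189, -0.554, 1.91, 0.113, 1.073, -0.245]}
0 [ 472.2 -127.6  108.8] [393.51146406 264.7916493 ]
0.33 [ 468.1 -138.9   83.6] [393.37709551 270.7754152 ]
0.4 [ 467.6 -140.2   77.8] [393.35149831 270.43973667]
0.47 [ 467.3 -141.2   71.9] [393.32707103 269.6072927 ]
[394.75221551 -57.96682062]
```

View pics/w2.png

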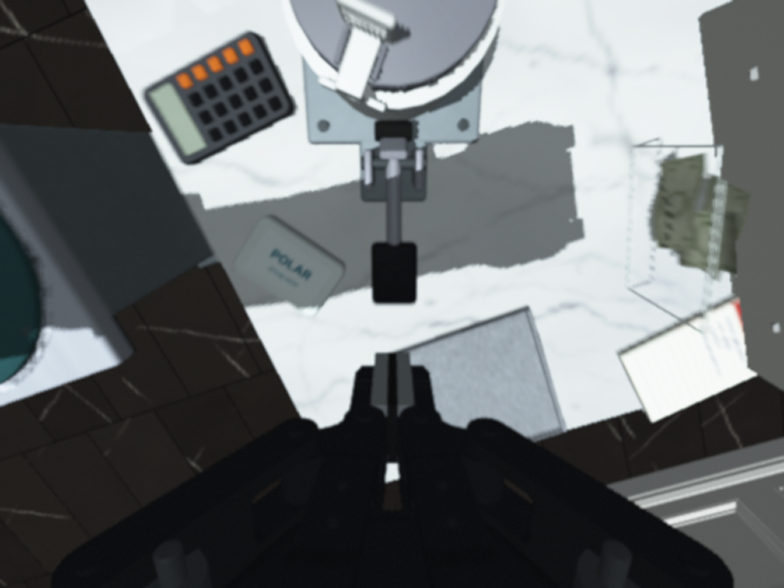

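>>> carry_out:
  deltas:
    - [[0.092,0,-0.033],[0,0,0]]
    - [[0.092,0,-0.033],[0,0,0]]
    - [[0,0,0],[0,0,0]]
    - [[0,0,0],[0,0,0]]
  fingers: 1

```text
time: 4.05
tool_pos: [502.6, -44.2, 298.3]
eef_rot: [2.572, 1.803, 0.001]
wrist_force: [-0.1, -0.6, -0.2]
opening: 58.2
grasp_force: 0.0
```

```bash
python3 - <<'E'
from h import *
s=st(); c=cal("wrist"); np.savez("c3.npz",*c)
im=optics.capture("wrist"); u,v=proj("wrist",[526.5,21.5,190],c); print(u,v)
x0,y0=max(int(u)-130,0),max(int(v)-100,0); print(x0,y0)
cv2.imwrite("pics/w3.png",cv2.resize(im[y0:y0+195,x0:x0+260],(780,585),interpolation=cv2.INTER_CUBIC))
E
```

```text
{'time': 4.05, 'tool_pos': [502.558, -44.183, 298.304], 'eef_rot': [2.572, 1.803, 0.001], 'wrist_force': [-0.131, -0.647, -0.177], 'opening': 58.197, 'grasp_force': 0.0, 'joints': [0.572, 0.197, -0.617, 1.834, 0.124, 1.149, -0.435]}
281.18566898267517 124.73906390941103
151 24
```

View pics/w3.png

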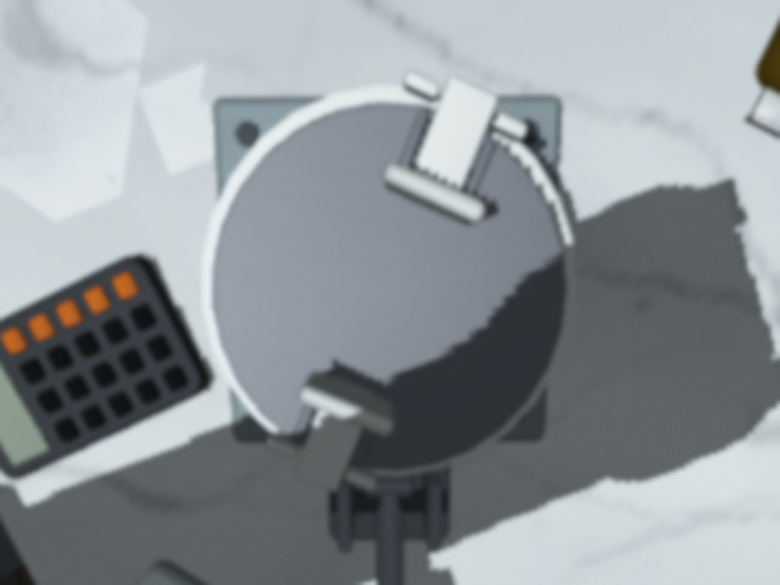

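```bash
python3 - <<'E'
from h import *
d=np.load("c3.npz"); c=(d["arr_0"],d["arr_1"],d["arr_2"]); print(c[1])
f=lambda u,v,z:ray("",(u+.5)/3-.5+151,(v+.5)/3-.5+24,z,c)
A=[f(388,172,198),f(487,212,198)];B=[f(303,392,198),f(392,429,198)]
a,b=np.mean(A,0),np.mean(B,0)
for n,e in(("earA",A[1]-A[0]),("earB",B[1]-B[0]),("ab",a-b)): print(n,np.linalg.norm(e).round(1),np.degrees(np.arctan2(e[1],e[0])).round(1))
print("mid",((a+b)/2).round(1))
k=[f(*p,165) for p in((203,290),(568,290),(388,87),(388,470))]; print(np.round(k,1)) # cap disc edges
E
```

```text
[530.5298497   35.60831339 423.47415705]
earA 25.4 -40.3
earB 24.8 -42.7
ab 57.0 47.1
mid [526.3  21.5 198. ]
[[477.   41.6 165. ]
 [574.3   6.4 165. ]
 [543.9  72.2 165. ]
 [508.5 -25.6 165. ]]
```

>>> carry_out:
  deltas:
    - [[0.07,0,0],[0,0,0]]
    - [[0.07,0,0],[0,0,0]]
    - [[0,0,0],[0,0,-0.188]]
    - [[0,0,0],[0,0,-0.188]]
    - [[0,0,0],[0,0,-0.188]]

```text
time: 4.6
tool_pos: [526.0, 19.7, 297.4]
eef_rot: [-2.109, -2.327, 0.001]
wrist_force: [-0.2, -0.3, -0.0]
opening: 85.1
grasp_force: 0.0
```

>>> carry_out:
  deltas:
    - [[0,0,0],[0,0,-0.188]]
    - [[0,0,0],[0,0,-0.188]]
    - [[0,0,0],[0,0,-0.188]]
    - [[0,0,0],[0,0,-0.188]]
    - [[0,0,0],[0,0,-0.188]]

```text
time: 5.1
tool_pos: [526.0, 19.4, 297.5]
eef_rot: [-1.128, -2.931, 0.001]
wrist_force: [-0.3, 0.8, -0.0]
opening: 85.2
grasp_force: 0.0
```

>>> carry_out:
  deltas:
    - [[0,0,0],[0,0,0]]
    - [[0,0,0],[0,0,0]]

```text
time: 5.3
tool_pos: [526.1, 19.9, 297.6]
eef_rot: [-1.143, -2.926, 0.0]
wrist_force: [-0.6, -0.4, 0.0]
opening: 85.4
grasp_force: 0.0
```

```bash
cat >> h.py <<'E'
def go(x,y,z,yaw=None):
    "tool-frame mm shift (norm units too) at current yaw, and turn"
    s=st(); M=R.from_rotvec(s["eef_rot"]).as_matrix(); cur=np.degrees(np.arctan2(M[1,0],M[0,0])); d=M.T@(np.array([x,y,z])-s["tool_pos"])
    t=0 if yaw is None else -((yaw-cur+180)%360-180)
    print("yaw",cur.round(2),"tilt",np.degrees(np.arccos(-M[2,2])).round(2),"units",(d/500).round(4),"turn deg",round(t,2),"units",round(np.radians(t)/(np.pi/4),4))
E
python3 -c "
from h import *
go(526.3,21.5,190,138)"
```

```text
{'time': 5.3, 'tool_pos': [526.133, 19.886, 297.643], 'eef_rot': [-1.143, -2.926, 0.0], 'wrist_force': [-0.604, -0.438, 0.027], 'opening': 85.433, 'grasp_force': 0.0, 'joints': [0.61, 0.288, -0.843, 1.779, 0.232, 1.178, 0.524]}
yaw 137.31 tilt 0.04 units [0.0018 0.0027 0.2153] turn deg -0.69 units -0.0153
```

>>> carry_out:
  deltas:
    - [[0.002,0.003,0.07],[0,0,-0.015]]
    - [[0,0,0.07],[0,0,0]]
    - [[0,0,0.06],[0,0,0]]
    - [[0,0,0.015],[0,0,0]]
    - [[0,0,0],[0,0,0]]

```text
time: 5.8
tool_pos: [526.3, 22.6, 190.2]
eef_rot: [-1.12, -2.933, 0.0]
wrist_force: [0.9, -0.0, 0.6]
opening: 85.5
grasp_force: 0.0
```

>>> carry_out:
  deltas:
    - [[0,0,0],[0,0,0]]
    - [[0,0,0],[0,0,0]]
    - [[0,0,0],[0,0,0]]
    - [[0,0,0],[0,0,0]]
    - [[0,0,0],[0,0,0]]
  fingers: 0
  squeeze: 50

```text
time: 6.3
tool_pos: [527.3, 22.5, 192.6]
eef_rot: [1.118, 2.933, -0.0]
wrist_force: [-7.2, -1.8, 21.7]
opening: 47.4
grasp_force: 48.4
```

>>> carry_out:
  deltas:
    - [[0,0,-0.003],[0,0,0.1]]
    - [[0,0,0],[0,0,0.15]]
    - [[0,0,0],[0,0,0.15]]
    - [[0,0,0],[0,0,0.15]]
    - [[0,0,0],[0,0,0.15]]

```text
time: 6.8
tool_pos: [527.0, 22.6, 192.9]
eef_rot: [1.878, 2.517, 0.001]
wrist_force: [0.6, -0.2, -0.8]
opening: 46.9
grasp_force: 51.8
```

>>> carry_out:
  deltas:
    - [[0,0,0],[0,0,0.18]]
    - [[0,0,0],[0,0,0.18]]
    - [[0,0,0],[0,0,0.18]]
    - [[0,0,0],[0,0,0.18]]
    - [[0,0,0],[0,0,0.18]]

```text
time: 7.3
tool_pos: [527.0, 22.3, 192.9]
eef_rot: [2.634, 1.71, 0.002]
wrist_force: [0.7, -3.7, -0.2]
opening: 46.7
grasp_force: 51.8
```

>>> carry_out:
  deltas:
    - [[0,0,0],[0,0,0]]
    - [[0,0,0],[0,0,0]]

```text
time: 7.5
tool_pos: [526.8, 22.5, 192.9]
eef_rot: [2.625, 1.724, 0.001]
wrist_force: [-3.1, -3.2, 8.6]
opening: 46.8
grasp_force: 53.6
```

```bash
python3 -c "
from h import *
go(526.3,21.5,192,68)
cv2.imwrite('pics/w4.png',cv2.resize(optics.capture('top')[175:255,290:400],(770,560),interpolation=cv2.INTER_CUBIC))"
```

```text
{'time': 7.5, 'tool_pos': [526.816, 22.518, 192.869], 'eef_rot': [2.625, 1.724, 0.001], 'wrist_force': [-3.092, -3.24, 8.581], 'opening': 46.824, 'grasp_force': 53.632, 'joints': [0.341, 0.354, -0.533, 1.899, 0.22, 0.945, -0.704]}
yaw 66.57 tilt 0.06 units [-0.0023 -0.0001  0.0017] turn deg -1.43 units -0.0319
```

>>> carry_out:
  deltas:
    - [[0,0,-0.02],[0,0,0]]
    - [[0,0,-0.02],[0,0,0]]
    - [[0,0,-0.04],[0,0,0]]
    - [[0,0,-0.04],[0,0,0]]
    - [[0,0,-0.02],[0,0,0]]

```text
time: 8.05
tool_pos: [527.1, 23.1, 264.3]
eef_rot: [2.627, 1.721, 0.004]
wrist_force: [0.5, 0.2, -2.3]
opening: 46.8
grasp_force: 52.4
```

>>> carry_out:
  deltas:
    - [[0,0,0],[0,0,0]]

```text
time: 8.15
tool_pos: [527.1, 22.8, 263.5]
eef_rot: [2.628, 1.719, 0.003]
wrist_force: [1.4, -0.0, -2.2]
opening: 47.1
grasp_force: 52.4
```

```bash
python3 -c "
from h import *
go(498.4,-323.8,262,68)
w=optics.capture('side'); u,v=map(int,proj('side',[526,22,150])); print(u,v)
cv2.imwrite('pics/s4.png',cv2.resize(w[v-50:v+50,u-70:u+70],(784,560),interpolation=cv2.INTER_CUBIC))"
```

```text
{'time': 8.15, 'tool_pos': [527.121, 22.848, 263.526], 'eef_rot': [2.628, 1.719, 0.003], 'wrist_force': [1.354, -0.011, -2.162], 'opening': 47.095, 'grasp_force': 52.387, 'joints': [0.369, 0.27, -0.555, 1.827, 0.16, 1.086, -0.656]}
yaw 66.39 tilt 0.14 units [-0.6583  0.225   0.0029] turn deg -1.61 units -0.0357
293 173
```

View pics/s4.png

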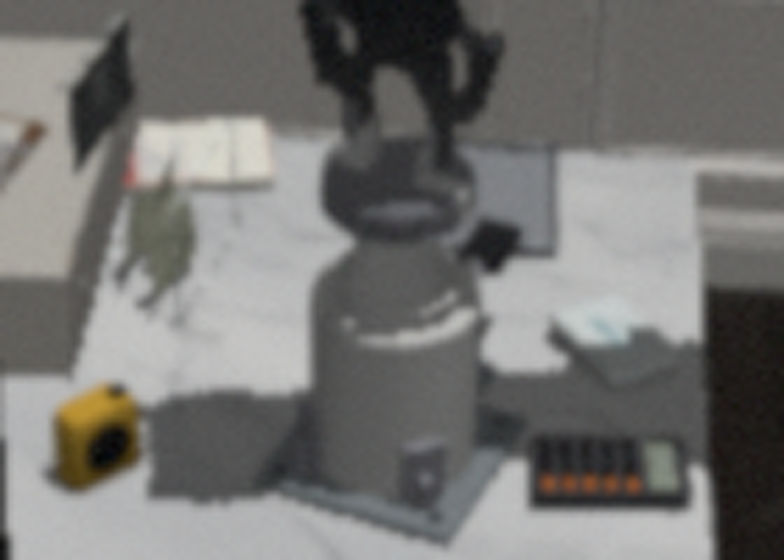

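>>> carry_out:
  deltas:
    - [[-0.04,0.014,0],[0,0,0]]
    - [[-0.07,0.024,0],[0,0,0]]
    - [[-0.08,0.027,0],[0,0,0]]
    - [[-0.08,0.027,0],[0,0,0]]
    - [[-0.08,0.027,0],[0,0,0]]

```text
time: 8.7
tool_pos: [510.0, -163.0, 261.0]
eef_rot: [-2.628, -1.719, 0.001]
wrist_force: [0.6, 0.0, -1.1]
opening: 46.8
grasp_force: 52.4
```

>>> carry_out:
  deltas:
    - [[-0.08,0.027,0],[0,0,0]]
    - [[-0.08,0.027,0],[0,0,0]]
    - [[-0.08,0.027,0],[0,0,0]]
    - [[-0.05,0.017,0],[0,0,0]]
    - [[-0.018,0.008,0],[0,0,0]]

```text
time: 9.2
tool_pos: [496.1, -326.7, 260.4]
eef_rot: [-2.631, -1.714, 0.002]
wrist_force: [-0.4, -0.6, -1.6]
opening: 46.8
grasp_force: 52.4
```

>>> carry_out:
  deltas:
    - [[0,0,0],[0,0,0]]

```text
time: 9.3
tool_pos: [497.0, -324.6, 260.7]
eef_rot: [-2.63, -1.716, 0.001]
wrist_force: [0.6, 1.4, -1.1]
opening: 46.7
grasp_force: 52.4
```

```bash
python3 -c "
from h import *
go(498.4,-323.8,55)"
```

```text
{'time': 9.3, 'tool_pos': [497.012, -324.586, 260.743], 'eef_rot': [-2.63, -1.716, 0.001], 'wrist_force': [0.586, 1.415, -1.122], 'opening': 46.691, 'grasp_force': 52.39, 'joints': [0.813, 0.375, -0.367, 1.672, 0.146, 1.123, -0.009]}
yaw 66.26 tilt 0.1 units [0.0024 0.0026 0.4115] turn deg 0 units 0.0
```

>>> carry_out:
  deltas:
    - [[0.002,0.003,0.08],[0,0,0]]
    - [[0,0,0.09],[0,0,0]]
    - [[0,0,0.09],[0,0,0]]
    - [[0,0,0.08],[0,0,0]]
    - [[0,0,0.04],[0,0,0]]

```text
time: 9.8
tool_pos: [498.3, -320.5, 68.4]
eef_rot: [-2.624, -1.72, 0.001]
wrist_force: [-0.3, -1.0, -0.4]
opening: 46.8
grasp_force: 52.4
```

>>> carry_out:
  deltas:
    - [[0,0,0.015],[0,0,0]]
    - [[0,0,0.01],[0,0,0]]
    - [[0,0,0.006],[0,0,0]]
    - [[0,0,0],[0,0,0]]

```text
time: 10.2
tool_pos: [499.8, -323.5, 57.2]
eef_rot: [2.629, 1.719, 0.001]
wrist_force: [-0.5, 0.5, -2.0]
opening: 46.7
grasp_force: 52.4
```

>>> carry_out:
  deltas:
    - [[0,0,0.004],[0,0,0]]
    - [[0,0,0.002],[0,0,0]]
    - [[0,0,0],[0,0,0]]

```text
time: 10.5
tool_pos: [499.5, -323.6, 53.9]
eef_rot: [2.629, 1.718, 0.0]
wrist_force: [-0.5, 0.8, 2.3]
opening: 46.9
grasp_force: 53.2
```

>>> carry_out:
  deltas:
    - [[0,0,0],[0,0,0]]
    - [[0,0,0],[0,0,0]]
    - [[0,0,0],[0,0,0]]
    - [[0,0,0],[0,0,0]]
    - [[0,0,0],[0,0,0]]
  fingers: 1

```text
time: 11.0
tool_pos: [499.3, -323.5, 53.5]
eef_rot: [-2.63, -1.719, 0.0]
wrist_force: [-0.3, 0.9, 0.4]
opening: 85.6
grasp_force: 0.0
```

>>> carry_out:
  deltas:
    - [[0,0,-0.03],[0,0,0]]
    - [[0,0,-0.08],[0,0,0]]
    - [[0,0,-0.1],[0,0,0]]
    - [[0,0,-0.1],[0,0,0]]
    - [[0,0,-0.1],[0,0,0]]

```text
time: 11.5
tool_pos: [499.0, -323.1, 261.8]
eef_rot: [2.629, 1.719, 0.001]
wrist_force: [0.4, -0.6, -0.2]
opening: 85.7
grasp_force: 0.0
```

```bash
python3 - <<'E'
from h import *
s=st(); im=optics.capture("top"); cv2.imwrite("pics/topraw2.png",im)
cv2.imwrite("pics/crop5.png",cv2.resize(im[170:260,205:445],(800,300),interpolation=cv2.INTER_CUBIC))
E
```

```text
{'time': 11.5, 'tool_pos': [498.986, -323.083, 261.819], 'eef_rot': [2.629, 1.719, 0.001], 'wrist_force': [0.449, -0.632, -0.21], 'opening': 85.666, 'grasp_force': 0.0, 'joints': [0.815, 0.375, -0.374, 1.67, 0.149, 1.124, -0.013]}
```

View pics/crop5.png

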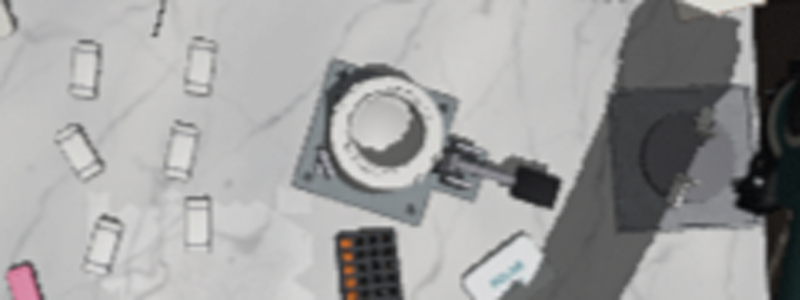

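>>> carry_out:
  deltas:
    - [[0.079,-0.045,0],[0,0,0]]
    - [[0.079,-0.045,0],[0,0,0]]
    - [[0.079,-0.045,0],[0,0,0]]
    - [[0.079,-0.045,0],[0,0,0]]
    - [[0.079,-0.045,0],[0,0,0]]

```text
time: 12.05
tool_pos: [474.9, -95.6, 259.5]
eef_rot: [2.629, 1.718, 0.0]
wrist_force: [1.7, 0.6, 0.8]
opening: 85.6
grasp_force: 0.0
```

>>> carry_out:
  deltas:
    - [[0.079,-0.045,0],[0,0,0]]
    - [[0.079,-0.045,0],[0,0,0]]
    - [[0.079,-0.045,0],[0,0,0]]
    - [[0.079,-0.045,0],[0,0,0]]
    - [[0.079,-0.045,0],[0,0,0]]

```text
time: 12.55
tool_pos: [451.2, 130.4, 259.6]
eef_rot: [2.629, 1.718, 0.001]
wrist_force: [0.8, 0.4, 0.4]
opening: 85.2
grasp_force: 0.0
```

>>> carry_out:
  deltas:
    - [[0.079,-0.045,0],[0,0,0]]
    - [[0.079,-0.045,0],[0,0,0]]
    - [[0,0,0],[0,0,-0.178]]
    - [[0,0,0],[0,0,-0.178]]
    - [[0,0,0],[0,0,-0.178]]

```text
time: 13.05
tool_pos: [441.9, 219.5, 259.3]
eef_rot: [2.206, 2.236, 0.0]
wrist_force: [0.1, -0.8, 0.0]
opening: 85.4
grasp_force: 0.0
```

>>> carry_out:
  deltas:
    - [[0,0,0],[0,0,-0.178]]
    - [[0,0,0],[0,0,-0.178]]
    - [[0,0,0],[0,0,-0.178]]
    - [[0,0,0],[0,0,-0.178]]
    - [[0,0,0],[0,0,-0.178]]
  fingers: 0.75

```text
time: 13.55
tool_pos: [442.1, 219.0, 259.4]
eef_rot: [1.308, 2.855, -0.0]
wrist_force: [-0.4, 0.4, -0.6]
opening: 64.1
grasp_force: 0.0
```

>>> carry_out:
  deltas:
    - [[0,0,0],[0,0,-0.178]]
    - [[0,0,0],[0,0,-0.178]]
    - [[0,0,0],[0,0,-0.178]]
    - [[0,0,0],[0,0,-0.178]]
    - [[0,0,0],[0,0,-0.178]]

```text
time: 14.05
tool_pos: [442.1, 219.0, 259.3]
eef_rot: [0.252, 3.131, -0.001]
wrist_force: [0.2, 0.6, 0.2]
opening: 64.2
grasp_force: 0.0
```

>>> carry_out:
  deltas:
    - [[0,0,0],[0,0,-0.178]]
    - [[0,0,0],[0,0,0]]

```text
time: 14.25
tool_pos: [442.2, 218.9, 259.1]
eef_rot: [0.038, 3.141, -0.001]
wrist_force: [1.3, -0.7, -0.1]
opening: 63.7
grasp_force: 0.0
```

```bash
cat >> h.py <<'E'
CT=dict(A=(613.8,341.4,176),B=(613.8,213.4,173),C=(523.3,348.6,205.5),D=(522.2,237.2,170.7),E=(421,324.6,163.3),F=(441.2,221.2,178.4))
def diff(names):
    r=cv2.imread("pics/topraw.png").astype(float); im=optics.capture("top").astype(float)
    for n in names:
        u,v=np.round(proj("top",[*CT[n][:2],26])).astype(int); sl=np.s_[v-10:v+11,u-10:u+11]; print("diff",n,np.abs(r[sl]-im[sl]).mean().round(1))
E
python3 -c "
from h import *
x,y,w=CT['F']; go(x,y,24,w); diff('ABCDEF')
c=cal('wrist'); cv2.imwrite('pics/w6.png',cv2.resize(optics.capture('wrist'),(784,588),interpolation=cv2.INTER_CUBIC))
for n in CT: print(n,proj('wrist',[*CT[n][:2],26],c)*1.4)"
```

```text
{'time': 14.25, 'tool_pos': [442.219, 218.865, 259.079], 'eef_rot': [0.038, 3.141, -0.001], 'wrist_force': [1.306, -0.722, -0.083], 'opening': 63.695, 'grasp_force': 0.0, 'joints': [0.398, 0.336, -1.093, 1.897, 0.334, 1.108, 0.722]}
yaw 178.63 tilt 0.03 units [0.0024 0.0048 0.4702] turn deg 0.23 units 0.005
diff A 7.5
diff B 60.5
diff C 7.4
diff D 123.1
diff E 52.9
diff F 121.1
A [515.15210521 406.83589677]
B [391.07808071 409.89957823]
C [529.25194655 326.4319983 ]
D [413.01255347 328.47752405]
E [511.2468056  220.56882141]
F [394.04846236 246.45655411]
```

View pics/w6.png

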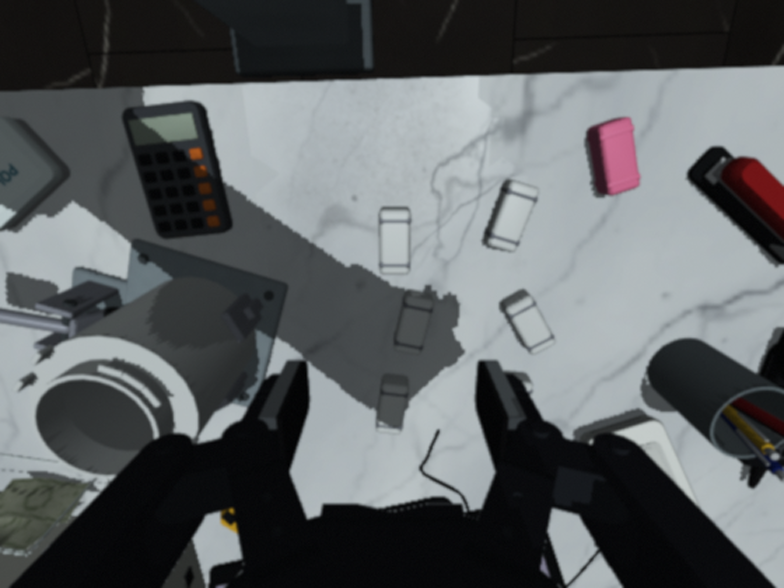

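>>> carry_out:
  deltas:
    - [[0,0,0],[0,0,0.18]]
    - [[0,0,0],[0,0,0.18]]
    - [[0,0,0],[0,0,0.18]]
    - [[0,0,0],[0,0,0.18]]
    - [[0,0,0],[0,0,0.18]]

```text
time: 14.85
tool_pos: [442.2, 219.1, 258.9]
eef_rot: [1.141, 2.927, 0.0]
wrist_force: [-0.1, 0.7, 0.6]
opening: 64.2
grasp_force: 0.0
```

>>> carry_out:
  deltas:
    - [[0,0,0],[0,0,0.18]]
    - [[0,0,0],[0,0,0.18]]
    - [[0,0,0],[0,0,0.18]]
    - [[0,0,0],[0,0,0.18]]
    - [[0,0,0],[0,0,0.18]]

```text
time: 15.35
tool_pos: [442.2, 219.1, 258.9]
eef_rot: [2.083, 2.351, 0.001]
wrist_force: [-0.3, 0.1, 0.7]
opening: 64.0
grasp_force: 0.0
```

>>> carry_out:
  deltas:
    - [[0,0,0],[0,0,0.18]]
    - [[0,0,0],[0,0,0.18]]
    - [[0,0,0],[0,0,0.18]]
    - [[0,0,0],[0,0,0.18]]
    - [[0,0,0],[0,0,0.18]]

```text
time: 15.85
tool_pos: [442.2, 219.1, 259.0]
eef_rot: [2.768, 1.485, 0.001]
wrist_force: [-0.2, -0.0, 0.6]
opening: 63.8
grasp_force: 0.0
```

>>> carry_out:
  deltas:
    - [[0,0,0],[0,0,0.18]]
    - [[0,0,0],[0,0,0.18]]
    - [[0,0,0],[0,0,0.18]]
    - [[0,0,0],[0,0,0.18]]
    - [[0,0,0],[0,0,0.18]]

```text
time: 16.35
tool_pos: [442.2, 219.1, 259.0]
eef_rot: [-3.111, -0.435, -0.001]
wrist_force: [-0.1, -0.3, 0.7]
opening: 64.2
grasp_force: 0.0
```

```bash
python3 -c "
from h import *
x,y,w=CT['F']; go(x-3,y,24,w-180)"
```

```text
{'time': 16.35, 'tool_pos': [442.157, 219.107, 258.985], 'eef_rot': [-3.111, -0.435, -0.001], 'wrist_force': [-0.052, -0.305, 0.718], 'opening': 64.155, 'grasp_force': 0.0, 'joints': [0.002, 0.213, -0.594, 1.908, 0.136, 1.06, -1.941]}
yaw 15.92 tilt 0.03 units [-0.0067 -0.0062  0.47  ] turn deg 17.52 units 0.3892
```

>>> carry_out:
  deltas:
    - [[0,0,0],[0,0,0.13]]
    - [[0,0,0],[0,0,0.13]]
    - [[0,0,0],[0,0,0.13]]
    - [[-0.008,-0.004,0.08],[0,0,0]]
    - [[0,0,0.09],[0,0,0]]

```text
time: 16.85
tool_pos: [438.8, 221.7, 174.1]
eef_rot: [-3.14, 0.036, -0.006]
wrist_force: [0.6, -0.6, -1.2]
opening: 63.9
grasp_force: 0.0
```

>>> carry_out:
  deltas:
    - [[0,0,0.09],[0,0,0]]
    - [[0,0,0.09],[0,0,0]]
    - [[0,0,0.08],[0,0,0]]
    - [[0,0,0.035],[0,0,0]]
    - [[0,0,0.003],[0,0,0]]

```text
time: 17.35
tool_pos: [437.2, 220.7, 22.9]
eef_rot: [3.14, -0.034, -0.004]
wrist_force: [-0.0, 0.7, 1.2]
opening: 64.1
grasp_force: 0.0
```

>>> carry_out:
  deltas:
    - [[0,0,0],[0,0,0]]
    - [[0,0,0],[0,0,0]]
    - [[0,0,0],[0,0,0]]
    - [[0,0,0],[0,0,0]]
    - [[0,0,0],[0,0,0]]
  fingers: 0
  squeeze: 40

```text
time: 17.85
tool_pos: [439.1, 221.4, 26.1]
eef_rot: [-3.141, 0.031, -0.004]
wrist_force: [-2.7, -0.4, 10.4]
opening: 27.1
grasp_force: 39.3
```

```bash
python3 -c "
from h import *
go(526.3,21.5,260,-1.6)"
```

```text
{'time': 17.85, 'tool_pos': [439.139, 221.438, 26.078], 'eef_rot': [-3.141, 0.031, -0.004], 'wrist_force': [-2.728, -0.379, 10.411], 'opening': 27.077, 'grasp_force': 39.265, 'joints': [-0.187, 0.568, -0.412, 2.073, 0.408, 0.576, -2.478]}
yaw -1.13 tilt 0.14 units [ 0.1832  0.3959 -0.4678] turn deg 0.47 units 0.0105
```

>>> carry_out:
  deltas:
    - [[0,0,-0.05],[0,0,0]]
    - [[0,0,-0.1],[0,0,0]]
    - [[0,0,-0.1],[0,0,0]]
    - [[0,0,-0.1],[0,0,0]]
    - [[0,0,-0.05],[0,0,0]]

```text
time: 18.35
tool_pos: [439.1, 221.7, 229.6]
eef_rot: [-3.14, 0.03, -0.009]
wrist_force: [0.1, 0.4, -0.7]
opening: 27.1
grasp_force: 40.2
```

>>> carry_out:
  deltas:
    - [[0.037,0.08,0],[0,0,0]]
    - [[0.037,0.08,0],[0,0,0]]
    - [[0.037,0.08,0],[0,0,0]]
    - [[0.037,0.08,0],[0,0,0]]
    - [[0.036,0.077,0],[0,0,0]]

```text
time: 18.85
tool_pos: [527.1, 18.9, 225.9]
eef_rot: [3.141, -0.031, 0.003]
wrist_force: [0.1, 0.8, -0.9]
opening: 26.8
grasp_force: 40.3
```

>>> carry_out:
  deltas:
    - [[0,0,0],[0,0,0]]
    - [[0,0,0],[0,0,0]]

```text
time: 19.05
tool_pos: [526.7, 20.2, 225.3]
eef_rot: [-3.141, 0.033, -0.002]
wrist_force: [-0.4, 0.8, 0.1]
opening: 27.4
grasp_force: 40.3
```

```bash
python3 -c "
from h import *
go(526.3,21.5,184)
w=optics.capture('wrist'); cv2.imwrite('pics/w7.png',cv2.resize(w,(784,588),interpolation=cv2.INTER_CUBIC))"
```

```text
{'time': 19.05, 'tool_pos': [526.655, 20.225, 225.276], 'eef_rot': [-3.141, 0.033, -0.002], 'wrist_force': [-0.442, 0.752, 0.099], 'opening': 27.376, 'grasp_force': 40.263, 'joints': [0.277, 0.299, -0.444, 1.871, 0.15, 1.003, -1.822]}
yaw -1.2 tilt 0.06 units [-0.0008 -0.0025  0.0826] turn deg 0 units 0.0
```

View pics/w7.png

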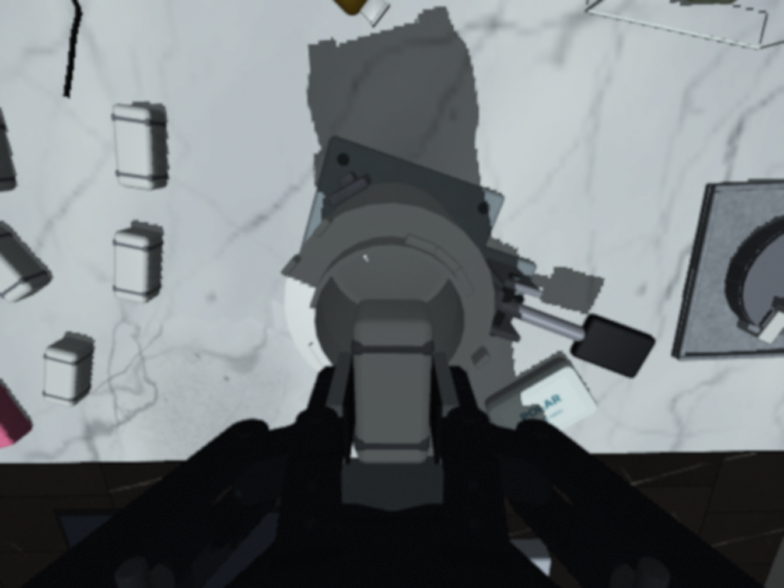

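```bash
python3 -c "
from h import *
c=cal('wrist')
for v in (304,318,445,463): print(v,ray('',393/1.4,v/1.4,225,c).round(1))
print(proj('',[526.6,20.2,225],c)*1.4)"
```

```text
304 [561.1  20.5 225. ]
318 [556.1  20.6 225. ]
445 [504.4  21.5 225. ]
463 [496.   21.6 225. ]
[395.45146977 394.11338457]
```

>>> carry_out:
  deltas:
    - [[-0.003,-0.002,0.04],[0,0,0]]
    - [[0,0,0.04],[0,0,0]]
    - [[0,0,0],[0,0,0]]

```text
time: 19.4
tool_pos: [523.7, 23.1, 183.1]
eef_rot: [-3.141, 0.027, 0.004]
wrist_force: [-1.1, -1.0, 0.8]
opening: 27.1
grasp_force: 40.2
```

>>> carry_out:
  deltas:
    - [[0,0,0],[0,0,0]]
    - [[0,0,0],[0,0,0]]
    - [[0,0,0],[0,0,0]]
    - [[0,0,0],[0,0,0]]
  fingers: 0.75

```text
time: 19.8
tool_pos: [525.3, 22.0, 185.1]
eef_rot: [3.141, -0.029, 0.001]
wrist_force: [-0.5, -0.3, 0.5]
opening: 64.1
grasp_force: 0.0
```

>>> carry_out:
  deltas:
    - [[0,0,-0.05],[0,0,0]]
    - [[0,0,-0.05],[0,0,0]]
    - [[0,0,0],[0,0,0]]

```text
time: 20.1
tool_pos: [526.4, 22.1, 237.7]
eef_rot: [3.141, -0.03, 0.007]
wrist_force: [0.7, -0.2, -0.0]
opening: 64.4
grasp_force: 0.0
```

```bash
python3 -c "
from h import *
x,y,w=CT['D']; go(x-3,y,24,w-180); diff('ABCDE')"
```

```text
{'time': 20.1, 'tool_pos': [526.436, 22.15, 237.665], 'eef_rot': [3.141, -0.03, 0.007], 'wrist_force': [0.684, -0.155, -0.006], 'opening': 64.424, 'grasp_force': 0.0, 'joints': [0.279, 0.282, -0.448, 1.861, 0.143, 1.024, -1.817]}
yaw -1.08 tilt 0.27 units [-0.0245 -0.4297  0.4272] turn deg 8.22 units 0.1828
diff A 7.8
diff B 7.9
diff C 7.7
diff D 7.7
diff E 7.8
```

>>> carry_out:
  deltas:
    - [[-0.005,-0.086,0],[0,0,0]]
    - [[-0.005,-0.086,0],[0,0,0]]
    - [[-0.005,-0.086,0],[0,0,0]]
    - [[-0.005,-0.086,0],[0,0,0]]
    - [[-0.005,-0.086,0],[0,0,0]]

```text
time: 20.65
tool_pos: [516.1, 238.6, 233.9]
eef_rot: [3.141, -0.03, -0.001]
wrist_force: [1.0, -0.7, 0.6]
opening: 64.2
grasp_force: 0.0
```

>>> carry_out:
  deltas:
    - [[0,0,0.03],[0,0,0.09]]
    - [[0,0,0.08],[0,0,0.09]]
    - [[0,0,0.09],[0,0,0]]
    - [[0,0,0.09],[0,0,0]]
    - [[0,0,0.05],[0,0,0]]

```text
time: 21.15
tool_pos: [514.7, 236.3, 60.6]
eef_rot: [3.13, -0.251, -0.006]
wrist_force: [-0.1, -0.3, 0.2]
opening: 63.6
grasp_force: 0.0
```

```bash
python3 -c "
from h import *
x,y,w=CT['D']; go(x-3,y,24,w-180)"
```

```text
{'time': 21.15, 'tool_pos': [514.739, 236.307, 60.602], 'eef_rot': [3.13, -0.251, -0.006], 'wrist_force': [-0.073, -0.3, 0.198], 'opening': 63.58, 'grasp_force': 0.0, 'joints': [-0.158, 0.603, -0.419, 1.878, 0.349, 0.738, -2.504]}
yaw -9.15 tilt 0.24 units [ 0.0088 -0.0033  0.0732] turn deg 0.15 units 0.0032
```

>>> carry_out:
  deltas:
    - [[0.006,-0.002,0.04],[0,0,0]]
    - [[0.002,0,0.03],[0,0,0]]
    - [[0,0,0.003],[0,0,0]]

```text
time: 21.45
tool_pos: [519.7, 237.0, 26.1]
eef_rot: [3.13, -0.251, -0.004]
wrist_force: [-0.5, -0.1, 0.4]
opening: 64.0
grasp_force: 0.0
```

>>> carry_out:
  deltas:
    - [[0,0,0],[0,0,0]]
    - [[0,0,0],[0,0,0]]
    - [[0,0,0],[0,0,0]]
    - [[0,0,0],[0,0,0]]
    - [[0,0,0],[0,0,0]]
  fingers: 0

```text
time: 21.95
tool_pos: [521.3, 237.8, 29.3]
eef_rot: [-3.131, 0.251, -0.003]
wrist_force: [-0.9, -0.7, 5.7]
opening: 27.5
grasp_force: 38.2
```

>>> carry_out:
  deltas:
    - [[0,0,-0.05],[0,0,0]]
    - [[0,0,-0.1],[0,0,0]]
    - [[0,0,-0.1],[0,0,0]]
    - [[0,0,-0.1],[0,0,0]]
    - [[0,0,-0.05],[0,0,0]]

```text
time: 22.45
tool_pos: [521.5, 238.1, 233.3]
eef_rot: [-3.129, 0.251, -0.008]
wrist_force: [0.1, 1.0, -0.1]
opening: 27.4
grasp_force: 38.7
```

```bash
python3 -c "
from h import *
go(525,21.5,225)"
```

```text
{'time': 22.45, 'tool_pos': [521.545, 238.13, 233.256], 'eef_rot': [-3.129, 0.251, -0.008], 'wrist_force': [0.105, 0.999, -0.101], 'opening': 27.406, 'grasp_force': 38.688, 'joints': [-0.077, 0.382, -0.51, 1.754, 0.212, 1.055, -2.391]}
yaw -9.16 tilt 0.34 units [0.0757 0.4267 0.0157] turn deg 0 units 0.0
```

>>> carry_out:
  deltas:
    - [[0.015,0.086,0],[0,0,0]]
    - [[0.015,0.086,0],[0,0,0]]
    - [[0.015,0.086,0],[0,0,0]]
    - [[0.015,0.086,0],[0,0,0]]
    - [[0.015,0.083,0],[0,0,0]]

```text
time: 22.95
tool_pos: [523.4, 18.8, 228.9]
eef_rot: [3.131, -0.251, 0.002]
wrist_force: [1.2, 0.1, -0.3]
opening: 27.3
grasp_force: 38.7
```

>>> carry_out:
  deltas:
    - [[0,0,0.04],[0,0,0]]
    - [[0,0,0.045],[0,0,0]]
    - [[0,0,0],[0,0,0]]
    - [[0,0,0],[0,0,0]]

```text
time: 23.35
tool_pos: [523.8, 21.0, 186.4]
eef_rot: [-3.131, 0.25, -0.001]
wrist_force: [0.3, -0.1, 1.0]
opening: 27.6
grasp_force: 38.7
```

```bash
python3 -c "
from h import *
go(526,21.5,186)"
```

```text
{'time': 23.35, 'tool_pos': [523.799, 21.022, 186.406], 'eef_rot': [-3.131, 0.25, -0.001], 'wrist_force': [0.326, -0.081, 1.002], 'opening': 27.552, 'grasp_force': 38.679, 'joints': [0.256, 0.342, -0.425, 1.914, 0.174, 0.921, -1.983]}
yaw -9.14 tilt 0.02 units [ 0.0042 -0.0016  0.0008] turn deg 0 units 0.0
```

Release, lift, then next: B.

>>> carry_out:
  deltas:
    - [[0.004,0,0],[0,0,0]]
    - [[0,0,0],[0,0,0]]

```text
time: 23.55
tool_pos: [526.4, 20.6, 186.6]
eef_rot: [-3.131, 0.251, -0.003]
wrist_force: [0.7, -0.5, -0.8]
opening: 27.4
grasp_force: 38.7
```

>>> carry_out:
  deltas:
    - [[0,0,0],[0,0,0]]
    - [[0,0,0],[0,0,0]]
    - [[0,0,0],[0,0,0]]
    - [[0,0,0],[0,0,0]]
  fingers: 0.75

```text
time: 23.95
tool_pos: [525.7, 20.4, 185.5]
eef_rot: [-3.131, 0.251, 0.0]
wrist_force: [0.8, 0.6, -1.2]
opening: 64.1
grasp_force: 0.0
```

>>> carry_out:
  deltas:
    - [[0,0,-0.05],[0,0,0]]
    - [[0,0,-0.05],[0,0,0]]
    - [[0,0,0],[0,0,0]]

```text
time: 24.25
tool_pos: [526.9, 20.7, 238.3]
eef_rot: [-3.131, 0.251, -0.007]
wrist_force: [0.9, -0.5, 0.8]
opening: 64.1
grasp_force: 0.0
```

```bash
python3 -c "
from h import *
x,y,w=CT['B']; go(x-3,y,26,w-180); diff('ABCE')
w=optics.capture('wrist'); cv2.imwrite('pics/w8.png',w)"
```

```text
{'time': 24.25, 'tool_pos': [526.916, 20.653, 238.344], 'eef_rot': [-3.131, 0.251, -0.007], 'wrist_force': [0.934, -0.476, 0.824], 'opening': 64.105, 'grasp_force': 0.0, 'joints': [0.273, 0.281, -0.438, 1.86, 0.139, 1.026, -1.952]}
yaw -9.17 tilt 0.24 units [ 0.1025 -0.407   0.4254] turn deg -2.17 units -0.0482
diff A 7.9
diff B 8.0
diff C 7.8
diff E 7.9
```

View pics/w8.png

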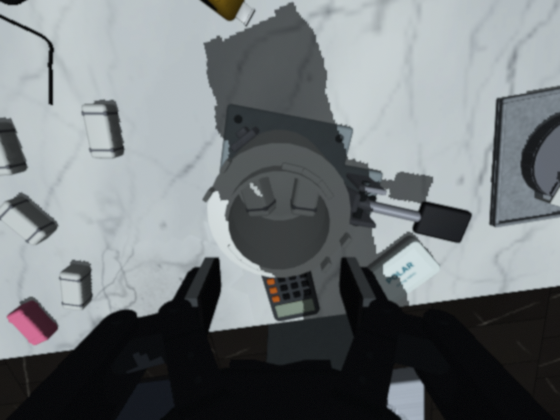

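>>> carry_out:
  deltas:
    - [[0.021,-0.082,0],[0,0,0]]
    - [[0.021,-0.082,0],[0,0,0]]
    - [[0.021,-0.081,0],[0,0,0]]
    - [[0.021,-0.081,0],[0,0,0]]
    - [[0.021,-0.081,0],[0,0,0]]

```text
time: 24.85
tool_pos: [610.1, 214.3, 234.2]
eef_rot: [3.131, -0.251, -0.002]
wrist_force: [-0.4, -0.3, -0.1]
opening: 64.3
grasp_force: 0.0
```

>>> carry_out:
  deltas:
    - [[0,0,0.03],[0,0,-0.048]]
    - [[0,0,0.08],[0,0,0]]
    - [[0,0,0.09],[0,0,0]]
    - [[0,0,0.09],[0,0,0]]
    - [[0,0,0.05],[0,0,0]]

```text
time: 25.35
tool_pos: [607.7, 211.8, 60.7]
eef_rot: [3.134, -0.191, -0.008]
wrist_force: [-0.3, -0.6, 0.0]
opening: 64.2
grasp_force: 0.0
```

```bash
python3 -c "
from h import *
x,y,w=CT['B']; go(x-3,y,26,w-180)"
```

```text
{'time': 25.35, 'tool_pos': [607.709, 211.85, 60.677], 'eef_rot': [3.134, -0.191, -0.008], 'wrist_force': [-0.278, -0.613, 0.011], 'opening': 64.228, 'grasp_force': 0.0, 'joints': [-0.091, 0.709, -0.409, 1.673, 0.355, 0.838, -2.345]}
yaw -6.99 tilt 0.3 units [ 0.0061 -0.004   0.0693] turn deg 0.01 units 0.0002
```

>>> carry_out:
  deltas:
    - [[0.005,-0.002,0.04],[0,0,0]]
    - [[0,0,0.028],[0,0,0]]
    - [[0,0,0.002],[0,0,0]]

```text
time: 25.65
tool_pos: [611.2, 213.1, 28.2]
eef_rot: [3.135, -0.192, -0.005]
wrist_force: [0.4, 0.6, 0.1]
opening: 63.6
grasp_force: 0.0
```

>>> carry_out:
  deltas:
    - [[0,0,0],[0,0,0]]
    - [[0,0,0],[0,0,0]]
    - [[0,0,0],[0,0,0]]
    - [[0,0,0],[0,0,0]]
    - [[0,0,0],[0,0,0]]
  fingers: 0

```text
time: 26.15
tool_pos: [613.1, 213.8, 31.9]
eef_rot: [-3.135, 0.192, -0.003]
wrist_force: [-1.3, -0.8, 5.1]
opening: 27.0
grasp_force: 39.2
```

>>> carry_out:
  deltas:
    - [[0,0,-0.05],[0,0,0]]
    - [[0,0,-0.1],[0,0,0]]
    - [[0,0,-0.1],[0,0,0]]
    - [[0,0,-0.1],[0,0,0]]
    - [[0,0,-0.05],[0,0,0]]

```text
time: 26.65
tool_pos: [613.5, 214.3, 236.2]
eef_rot: [-3.133, 0.192, -0.009]
wrist_force: [-0.1, 0.3, -0.3]
opening: 27.2
grasp_force: 39.2
```

```bash
python3 -c "
from h import *
go(526,21.5,225)"
```

```text
{'time': 26.65, 'tool_pos': [613.471, 214.265, 236.223], 'eef_rot': [-3.133, 0.192, -0.009], 'wrist_force': [-0.066, 0.307, -0.344], 'opening': 27.185, 'grasp_force': 39.205, 'joints': [-0.042, 0.513, -0.479, 1.553, 0.254, 1.132, -2.269]}
yaw -7.01 tilt 0.35 units [-0.1267  0.404   0.0207] turn deg 0 units 0.0
```

>>> carry_out:
  deltas:
    - [[-0.024,0.081,0],[0,0,0]]
    - [[-0.024,0.081,0],[0,0,0]]
    - [[-0.024,0.081,0],[0,0,0]]
    - [[-0.024,0.081,0],[0,0,0]]
    - [[-0.024,0.079,0],[0,0,0]]

```text
time: 27.15
tool_pos: [527.5, 19.4, 231.3]
eef_rot: [3.135, -0.192, 0.002]
wrist_force: [1.9, -0.5, -0.8]
opening: 26.8
grasp_force: 39.2
```

>>> carry_out:
  deltas:
    - [[0,0,0.04],[0,0,0]]
    - [[0,0,0.045],[0,0,0]]
    - [[0,0,0],[0,0,0]]
    - [[0,0,0],[0,0,0]]

```text
time: 27.55
tool_pos: [528.6, 21.2, 188.9]
eef_rot: [-3.136, 0.191, -0.001]
wrist_force: [0.6, -0.0, -0.6]
opening: 27.1
grasp_force: 39.2
```

```bash
python3 -c "
from h import *
go(527,21.5,188)"
```

```text
{'time': 27.55, 'tool_pos': [528.562, 21.242, 188.873], 'eef_rot': [-3.136, 0.191, -0.001], 'wrist_force': [0.614, -0.04, -0.635], 'opening': 27.08, 'grasp_force': 39.204, 'joints': [0.278, 0.351, -0.453, 1.9, 0.188, 0.932, -1.956]}
yaw -6.99 tilt 0.02 units [-0.0032 -0.0001  0.0017] turn deg 0 units 0.0
```

>>> carry_out:
  deltas:
    - [[0,0,0],[0,0,0]]
    - [[0,0,0],[0,0,0]]
    - [[0,0,0],[0,0,0]]
    - [[0,0,0],[0,0,0]]
  fingers: 0.75

```text
time: 27.95
tool_pos: [528.5, 21.0, 188.4]
eef_rot: [-3.136, 0.192, -0.001]
wrist_force: [0.2, -0.5, -0.3]
opening: 64.1
grasp_force: 0.0
```

>>> carry_out:
  deltas:
    - [[0,0,-0.05],[0,0,0]]
    - [[0,0,-0.05],[0,0,0]]
    - [[0,0,0],[0,0,0]]

```text
time: 28.25
tool_pos: [529.7, 21.3, 241.0]
eef_rot: [-3.135, 0.192, -0.007]
wrist_force: [0.8, 0.3, -0.1]
opening: 64.1
grasp_force: 0.0
```

```bash
python3 -c "
from h import *
x,y,w=CT['A']; go(x-3,y,25,w-180); diff('ACE')"
```

```text
{'time': 28.25, 'tool_pos': [529.713, 21.255, 240.986], 'eef_rot': [-3.135, 0.192, -0.007], 'wrist_force': [0.808, 0.257, -0.067], 'opening': 64.118, 'grasp_force': 0.0, 'joints': [0.296, 0.287, -0.467, 1.85, 0.15, 1.035, -1.924]}
yaw -7.01 tilt 0.25 units [ 0.081  -0.6551  0.4327] turn deg -3.01 units -0.0668
diff A 7.9
diff C 7.7
diff E 7.8
```

>>> carry_out:
  deltas:
    - [[0.012,-0.094,0],[0,0,0]]
    - [[0.012,-0.094,0],[0,0,0]]
    - [[0.012,-0.094,0],[0,0,0]]
    - [[0.012,-0.094,0],[0,0,0]]
    - [[0.012,-0.094,0],[0,0,0]]

```text
time: 28.8
tool_pos: [586.9, 252.2, 237.1]
eef_rot: [3.135, -0.193, -0.001]
wrist_force: [0.5, -0.6, -0.1]
opening: 64.0
grasp_force: 0.0
```

>>> carry_out:
  deltas:
    - [[0.012,-0.093,0],[0,0,0]]
    - [[0.012,-0.093,0],[0,0,0]]
    - [[0,0,0.06],[0,0,-0.067]]
    - [[0,0,0.09],[0,0,0]]
    - [[0,0,0.09],[0,0,0]]

```text
time: 29.3
tool_pos: [609.7, 341.6, 115.7]
eef_rot: [-3.14, 0.108, 0.0]
wrist_force: [0.6, 0.6, -0.6]
opening: 64.2
grasp_force: 0.0
```

>>> carry_out:
  deltas:
    - [[0,0,0.08],[0,0,0]]
    - [[0,0,0.03],[0,0,0]]
    - [[0,0,0],[0,0,0]]

```text
time: 29.6
tool_pos: [609.1, 340.9, 60.8]
eef_rot: [3.138, -0.109, -0.005]
wrist_force: [-0.5, -0.1, 0.4]
opening: 64.5
grasp_force: 0.0
```

```bash
python3 -c "
from h import *
x,y,w=CT['A']; go(x-3,y,25,w-180)"
```

```text
{'time': 29.6, 'tool_pos': [609.055, 340.865, 60.837], 'eef_rot': [3.138, -0.109, -0.005], 'wrist_force': [-0.536, -0.133, 0.35], 'opening': 64.484, 'grasp_force': 0.0, 'joints': [-0.256, 0.797, -0.452, 1.518, 0.402, 0.923, -2.476]}
yaw -3.98 tilt 0.21 units [ 0.0036 -0.0014  0.0717] turn deg 0.02 units 0.0003
```

>>> carry_out:
  deltas:
    - [[0.003,-0.001,0.04],[0,0,0]]
    - [[0,0,0.03],[0,0,0]]
    - [[0,0,0.003],[0,0,0]]

```text
time: 29.9
tool_pos: [611.2, 341.4, 25.4]
eef_rot: [3.139, -0.11, -0.002]
wrist_force: [-0.4, -0.7, -0.8]
opening: 63.9
grasp_force: 0.0
```

>>> carry_out:
  deltas:
    - [[0,0,0],[0,0,0]]
    - [[0,0,0],[0,0,0]]
    - [[0,0,0],[0,0,0]]
    - [[0,0,0],[0,0,0]]
    - [[0,0,0],[0,0,0]]
  fingers: 0

```text
time: 30.4
tool_pos: [612.2, 342.2, 27.8]
eef_rot: [-3.139, 0.11, -0.002]
wrist_force: [-1.4, 0.1, 6.2]
opening: 27.1
grasp_force: 39.6
```

>>> carry_out:
  deltas:
    - [[0,0,-0.05],[0,0,0]]
    - [[0,0,-0.1],[0,0,0]]
    - [[0,0,-0.1],[0,0,0]]
    - [[0,0,-0.1],[0,0,0]]
    - [[0,0,-0.05],[0,0,0]]

```text
time: 30.9
tool_pos: [612.4, 342.6, 232.1]
eef_rot: [-3.137, 0.109, -0.007]
wrist_force: [-1.0, 0.1, -0.3]
opening: 27.2
grasp_force: 39.1
```

```bash
python3 -c "
from h import *
go(527,21.5,225)"
```

```text
{'time': 30.9, 'tool_pos': [612.445, 342.592, 232.081], 'eef_rot': [-3.137, 0.109, -0.007], 'wrist_force': [-1.006, 0.117, -0.32], 'opening': 27.189, 'grasp_force': 39.125, 'joints': [-0.22, 0.62, -0.516, 1.406, 0.315, 1.191, -2.412]}
yaw -4.0 tilt 0.32 units [-0.1258  0.6526  0.0115] turn deg 0 units 0.0
```

>>> carry_out:
  deltas:
    - [[-0.018,0.093,0],[0,0,0]]
    - [[-0.018,0.093,0],[0,0,0]]
    - [[-0.018,0.093,0],[0,0,0]]
    - [[-0.018,0.093,0],[0,0,0]]
    - [[-0.018,0.093,0],[0,0,0]]

```text
time: 31.4
tool_pos: [549.8, 111.2, 227.0]
eef_rot: [3.14, -0.11, 0.001]
wrist_force: [0.9, -1.2, -0.3]
opening: 26.9
grasp_force: 39.2
```

>>> carry_out:
  deltas:
    - [[-0.018,0.093,0],[0,0,0]]
    - [[-0.018,0.092,0],[0,0,0]]
    - [[0,0,0.035],[0,0,0]]
    - [[0,0,0.045],[0,0,0]]
    - [[0,0,0],[0,0,0]]

```text
time: 31.9
tool_pos: [525.0, 21.6, 185.0]
eef_rot: [3.14, -0.11, -0.004]
wrist_force: [-0.4, -0.2, 0.1]
opening: 27.0
grasp_force: 39.2
```

>>> carry_out:
  deltas:
    - [[0,0,0],[0,0,0]]

```text
time: 32.0
tool_pos: [526.2, 22.3, 187.2]
eef_rot: [-3.14, 0.109, 0.0]
wrist_force: [-0.1, -0.1, -0.5]
opening: 26.8
grasp_force: 39.2
```

```bash
python3 -c "
from h import *
go(527,21.5,185)"
```

```text
{'time': 32.0, 'tool_pos': [526.224, 22.302, 187.154], 'eef_rot': [-3.14, 0.109, 0.0], 'wrist_force': [-0.092, -0.08, -0.523], 'opening': 26.778, 'grasp_force': 39.213, 'joints': [0.309, 0.355, -0.493, 1.906, 0.206, 0.931, -1.922]}
yaw -3.96 tilt 0.01 units [0.0017 0.0015 0.0043] turn deg 0 units 0.0
```

>>> carry_out:
  deltas:
    - [[0,0,0],[0,0,0]]
    - [[0,0,0],[0,0,0]]
    - [[0,0,0],[0,0,0]]
    - [[0,0,0],[0,0,0]]
  fingers: 0.75

```text
time: 32.4
tool_pos: [526.3, 22.1, 186.8]
eef_rot: [-3.14, 0.109, -0.001]
wrist_force: [-0.0, 0.4, 0.3]
opening: 63.9
grasp_force: 0.0
```

>>> carry_out:
  deltas:
    - [[0,0,-0.05],[0,0,0]]
    - [[0,0,-0.05],[0,0,0]]
    - [[0,0,0],[0,0,0]]

```text
time: 32.7
tool_pos: [527.4, 22.2, 239.5]
eef_rot: [-3.14, 0.109, -0.007]
wrist_force: [1.1, 0.2, 0.1]
opening: 64.0
grasp_force: 0.0
```

```bash
python3 -c "
from h import *
x,y,w=CT['C']; go(x-3,y,25,w-180); diff('CE')
w=optics.capture('wrist'); cv2.imwrite('pics/w9.png',w)"
```

```text
{'time': 32.7, 'tool_pos': [527.442, 22.225, 239.452], 'eef_rot': [-3.14, 0.109, -0.007], 'wrist_force': [1.11, 0.243, 0.106], 'opening': 64.009, 'grasp_force': 0.0, 'joints': [0.329, 0.29, -0.509, 1.855, 0.164, 1.033, -1.887]}
yaw -3.99 tilt 0.25 units [-0.0616 -0.6501  0.4288] turn deg -29.49 units -0.6554
diff C 7.5
diff E 7.6
```

View pics/w9.png

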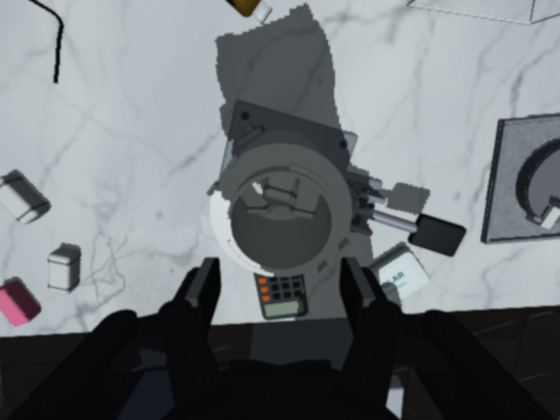

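>>> carry_out:
  deltas:
    - [[-0.008,-0.093,0],[0,0,0]]
    - [[-0.008,-0.093,0],[0,0,0]]
    - [[-0.008,-0.093,0],[0,0,0]]
    - [[-0.008,-0.093,0],[0,0,0]]
    - [[-0.008,-0.093,0],[0,0,0]]

```text
time: 33.3
tool_pos: [521.8, 256.9, 235.6]
eef_rot: [3.139, -0.11, -0.002]
wrist_force: [1.0, 0.5, -0.1]
opening: 64.2
grasp_force: 0.0
```

>>> carry_out:
  deltas:
    - [[-0.008,-0.093,0],[0,0,0]]
    - [[-0.008,-0.092,0],[0,0,0]]
    - [[0,0,0.03],[0,0,-0.164]]
    - [[0,0,0.06],[0,0,-0.164]]
    - [[0,0,0.06],[0,0,-0.164]]

```text
time: 33.8
tool_pos: [520.4, 348.4, 159.7]
eef_rot: [3.101, 0.505, -0.001]
wrist_force: [0.3, 0.7, 0.1]
opening: 63.8
grasp_force: 0.0
```

>>> carry_out:
  deltas:
    - [[0,0,0.06],[0,0,-0.164]]
    - [[0,0,0.08],[0,0,0]]
    - [[0,0,0.06],[0,0,0]]
    - [[0,0,0],[0,0,0]]

```text
time: 34.2
tool_pos: [518.6, 346.5, 56.9]
eef_rot: [3.062, 0.694, -0.011]
wrist_force: [-0.6, -0.6, -0.3]
opening: 64.3
grasp_force: 0.0
```

```bash
python3 -c "
from h import *
x,y,w=CT['C']; go(x-3,y,25,w-180)"
```

```text
{'time': 34.2, 'tool_pos': [518.574, 346.518, 56.934], 'eef_rot': [3.062, 0.694, -0.011], 'wrist_force': [-0.609, -0.567, -0.292], 'opening': 64.259, 'grasp_force': 0.0, 'joints': [-0.209, 0.733, -0.594, 1.722, 0.517, 0.856, -2.159]}
yaw 25.54 tilt 0.42 units [ 0.0054 -0.0023  0.0638] turn deg 0.04 units 0.001
```

>>> carry_out:
  deltas:
    - [[0.003,-0.002,0.04],[0,0,0]]
    - [[0,0,0.023],[0,0,0]]
    - [[0,0,0],[0,0,0]]

```text
time: 34.5
tool_pos: [521.3, 349.4, 29.2]
eef_rot: [3.063, 0.694, -0.002]
wrist_force: [-0.7, 0.6, 0.3]
opening: 63.9
grasp_force: 0.0
```

>>> carry_out:
  deltas:
    - [[0,0,0],[0,0,0]]
    - [[0,0,0],[0,0,0]]
    - [[0,0,0],[0,0,0]]
    - [[0,0,0],[0,0,0]]
    - [[0,0,0],[0,0,0]]
  fingers: 0

```text
time: 35.0
tool_pos: [522.2, 350.0, 31.2]
eef_rot: [-3.064, -0.694, -0.002]
wrist_force: [-1.2, -1.5, 7.3]
opening: 27.3
grasp_force: 38.3
```

>>> carry_out:
  deltas:
    - [[0,0,-0.05],[0,0,0]]
    - [[0,0,-0.1],[0,0,0]]
    - [[0,0,-0.1],[0,0,0]]
    - [[0,0,-0.1],[0,0,0]]
    - [[0,0,-0.05],[0,0,0]]

```text
time: 35.5
tool_pos: [522.4, 350.6, 235.2]
eef_rot: [-3.062, -0.694, -0.008]
wrist_force: [-0.1, 0.1, -1.5]
opening: 27.2
grasp_force: 38.9
```

```bash
python3 -c "
from h import *
go(526.5,21.5,225)"
```

```text
{'time': 35.5, 'tool_pos': [522.355, 350.585, 235.187], 'eef_rot': [-3.062, -0.694, -0.008], 'wrist_force': [-0.133, 0.142, -1.498], 'opening': 27.188, 'grasp_force': 38.857, 'joints': [-0.133, 0.527, -0.706, 1.604, 0.368, 1.142, -2.05]}
yaw 25.54 tilt 0.3 units [-0.2764  0.5974  0.0186] turn deg 0 units 0.0
```

>>> carry_out:
  deltas:
    - [[-0.039,0.086,0],[0,0,0]]
    - [[-0.039,0.086,0],[0,0,0]]
    - [[-0.039,0.086,0],[0,0,0]]
    - [[-0.039,0.085,0],[0,0,0]]
    - [[-0.039,0.085,0],[0,0,0]]

```text
time: 36.0
tool_pos: [525.7, 112.7, 230.6]
eef_rot: [3.064, 0.694, 0.001]
wrist_force: [0.7, -0.5, -0.0]
opening: 27.3
grasp_force: 38.8
```

>>> carry_out:
  deltas:
    - [[-0.039,0.085,0],[0,0,0]]
    - [[-0.039,0.085,0],[0,0,0]]
    - [[0,0,0.035],[0,0,0]]
    - [[0,0,0.045],[0,0,0]]
    - [[0,0,0],[0,0,0]]

```text
time: 36.5
tool_pos: [526.3, 20.6, 188.5]
eef_rot: [-3.063, -0.693, 0.004]
wrist_force: [0.1, -0.4, -1.0]
opening: 27.4
grasp_force: 38.8
```

>>> carry_out:
  deltas:
    - [[0,0,0],[0,0,0]]

```text
time: 36.6
tool_pos: [527.5, 21.4, 190.7]
eef_rot: [-3.064, -0.695, -0.0]
wrist_force: [0.1, -0.2, 0.3]
opening: 27.5
grasp_force: 38.8
```

```bash
python3 -c "
from h import *
go(526.5,21.5,188)"
```

```text
{'time': 36.6, 'tool_pos': [527.524, 21.405, 190.747], 'eef_rot': [-3.064, -0.695, -0.0], 'wrist_force': [0.104, -0.249, 0.327], 'opening': 27.518, 'grasp_force': 38.832, 'joints': [0.441, 0.383, -0.657, 1.896, 0.283, 0.956, -1.471]}
yaw 25.56 tilt 0.01 units [-0.0018 -0.0011  0.0055] turn deg 0 units 0.0
```

>>> carry_out:
  deltas:
    - [[0,0,0.005],[0,0,0]]
    - [[0,0,0],[0,0,0]]
    - [[0,0,0],[0,0,0]]
    - [[0,0,0],[0,0,0]]
    - [[0,0,0],[0,0,0]]
  fingers: 0.75

```text
time: 37.1
tool_pos: [527.5, 21.1, 187.7]
eef_rot: [3.064, 0.694, 0.0]
wrist_force: [0.2, -0.2, -0.0]
opening: 64.0
grasp_force: 0.0
```

>>> carry_out:
  deltas:
    - [[0,0,-0.05],[0,0,0]]
    - [[0,0,-0.05],[0,0,0]]
    - [[0,0,0],[0,0,0]]

```text
time: 37.4
tool_pos: [528.7, 21.3, 240.3]
eef_rot: [3.063, 0.694, 0.006]
wrist_force: [-0.5, -0.8, -0.8]
opening: 64.1
grasp_force: 0.0
```

```bash
python3 -c "
from h import *
x,y,w=CT['E']; go(x-3,y,25,w-90); diff('E')"
```

```text
{'time': 37.4, 'tool_pos': [528.711, 21.335, 240.344], 'eef_rot': [3.063, 0.694, 0.006], 'wrist_force': [-0.463, -0.786, -0.795], 'opening': 64.078, 'grasp_force': 0.0, 'joints': [0.469, 0.321, -0.681, 1.847, 0.233, 1.049, -1.429]}
yaw 25.53 tilt 0.24 units [ 0.06   -0.6436  0.4296] turn deg -47.77 units -1.0616
diff E 6.7
```

>>> carry_out:
  deltas:
    - [[0.009,-0.092,0],[0,0,0]]
    - [[0.009,-0.092,0],[0,0,0]]
    - [[0.009,-0.092,0],[0,0,0]]
    - [[0.009,-0.092,0],[0,0,0]]
    - [[0.009,-0.092,0],[0,0,0]]
  fingers: 1

```text
time: 37.95
tool_pos: [447.6, 239.6, 237.0]
eef_rot: [3.064, 0.693, -0.001]
wrist_force: [1.0, -0.5, 0.2]
opening: 85.6
grasp_force: 0.0
```

>>> carry_out:
  deltas:
    - [[0.008,-0.092,0],[0,0,0]]
    - [[0.008,-0.091,0],[0,0,0]]
    - [[0,0,0],[0,0,-0.177]]
    - [[0,0,0],[0,0,-0.177]]
    - [[0,0,0],[0,0,-0.177]]

```text
time: 38.45
tool_pos: [415.9, 324.5, 236.7]
eef_rot: [-2.849, -1.323, 0.002]
wrist_force: [-0.7, 0.6, -0.5]
opening: 85.4
grasp_force: 0.0
```

>>> carry_out:
  deltas:
    - [[0,0,0.04],[0,0,-0.177]]
    - [[0,0,0.08],[0,0,-0.177]]
    - [[0,0,0.08],[0,0,-0.177]]
    - [[0,0,0.05],[0,0,0]]
    - [[0,0,0],[0,0,0]]

```text
time: 38.95
tool_pos: [414.7, 323.1, 109.2]
eef_rot: [-2.519, -1.875, 0.009]
wrist_force: [-0.7, -0.3, 0.4]
opening: 85.6
grasp_force: 0.0
```

```bash
python3 -c "
from h import *
x,y,w=CT['E']; go(x-3,y,25,w-90)"
```

```text
{'time': 38.95, 'tool_pos': [414.739, 323.09, 109.216], 'eef_rot': [-2.519, -1.875, 0.009], 'wrist_force': [-0.739, -0.294, 0.431], 'opening': 85.559, 'grasp_force': 0.0, 'joints': [-0.043, 0.586, -0.859, 1.948, 0.573, 0.876, -1.496]}
yaw 73.33 tilt 0.34 units [0.0054 0.0061 0.1684] turn deg 0.03 units 0.0006
```

>>> carry_out:
  deltas:
    - [[0.003,0.005,0.08],[0,0,0]]
    - [[0,0,0.065],[0,0,0]]
    - [[0,0,0.02],[0,0,0]]
    - [[0,0,0],[0,0,0]]

```text
time: 39.35
tool_pos: [419.0, 325.2, 30.2]
eef_rot: [-2.52, -1.875, 0.001]
wrist_force: [-0.6, 0.7, 1.1]
opening: 85.5
grasp_force: 0.0
```

>>> carry_out:
  deltas:
    - [[0,0,0],[0,0,0]]
    - [[0,0,0],[0,0,0]]
    - [[0,0,0],[0,0,0]]
    - [[0,0,0],[0,0,0]]
    - [[0,0,0],[0,0,0]]
  fingers: 0

```text
time: 39.85
tool_pos: [420.1, 325.6, 31.9]
eef_rot: [2.52, 1.875, 0.004]
wrist_force: [-2.6, -2.0, 12.2]
opening: 58.9
grasp_force: 40.3
```

>>> carry_out:
  deltas:
    - [[0,0,-0.05],[0,0,0]]
    - [[0,0,-0.1],[0,0,0]]
    - [[0,0,-0.1],[0,0,0]]
    - [[0,0,-0.1],[0,0,0]]
    - [[0,0,-0.05],[0,0,0]]

```text
time: 40.35
tool_pos: [419.6, 326.0, 235.0]
eef_rot: [2.519, 1.876, 0.008]
wrist_force: [1.1, 0.4, -0.6]
opening: 58.7
grasp_force: 45.1
```

```bash
python3 -c "
from h import *
go(526.5,21.5,225)"
```

```text
{'time': 40.35, 'tool_pos': [419.593, 326.013, 235.02], 'eef_rot': [2.519, 1.876, 0.008], 'wrist_force': [1.09, 0.41, -0.644], 'opening': 58.718, 'grasp_force': 45.072, 'joints': [0.074, 0.424, -0.991, 1.842, 0.402, 1.087, -1.358]}
yaw 73.35 tilt 0.29 units [-0.5223  0.3793  0.0197] turn deg 0 units 0.0
```

>>> carry_out:
  deltas:
    - [[-0.075,0.054,0],[0,0,0]]
    - [[-0.075,0.054,0],[0,0,0]]
    - [[-0.075,0.054,0],[0,0,0]]
    - [[-0.075,0.054,0],[0,0,0]]
    - [[-0.075,0.054,0],[0,0,0]]

```text
time: 40.85
tool_pos: [495.0, 104.8, 231.3]
eef_rot: [2.519, 1.875, 0.002]
wrist_force: [0.9, -0.1, -0.3]
opening: 58.7
grasp_force: 45.0
```

>>> carry_out:
  deltas:
    - [[-0.075,0.054,0],[0,0,0]]
    - [[-0.072,0.054,0],[0,0,0]]
    - [[0,0,0.02],[0,0,0]]
    - [[0,0,0],[0,0,0]]
    - [[0,0,0],[0,0,0]]

```text
time: 41.35
tool_pos: [525.1, 21.7, 220.8]
eef_rot: [2.519, 1.877, 0.001]
wrist_force: [0.1, 0.5, -0.8]
opening: 58.6
grasp_force: 45.0
```

```bash
python3 -c "
from h import *
go(526.5,21.5,188)
c=cal('wrist'); print([ (proj('',[526.5,21.5,z],c)).round(0) for z in (160,220)])
w=optics.capture('wrist'); cv2.imwrite('pics/w10.png',w)"
```

```text
{'time': 41.35, 'tool_pos': [525.114, 21.744, 220.817], 'eef_rot': [2.519, 1.877, 0.001], 'wrist_force': [0.096, 0.467, -0.787], 'opening': 58.643, 'grasp_force': 45.029, 'joints': [0.654, 0.414, -0.933, 1.868, 0.381, 1.05, -0.723]}
yaw 73.39 tilt 0.03 units [0.0003 0.0028 0.0656] turn deg 0 units 0.0
[array([283., 233.]), array([284., 283.])]
```

View pics/w10.png

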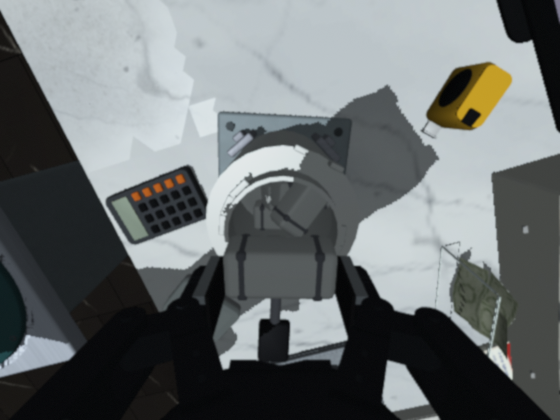

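```bash
python3 -c "
from h import *
s=st(); c=cal('wrist'); M=R.from_rotvec(s['eef_rot']).as_matrix()
for o in (0,4,8):
  for dx,dz in((-14,6),(14,6),(14,32)):
    for dy in(-30,30): print(o,dx,dz,dy,proj('',s['tool_pos']+M@[o+dx,dy,dz],c).round(0))"
```

```text
{'time': 41.4, 'tool_pos': [525.205, 21.949, 220.871], 'eef_rot': [2.518, 1.878, 0.001], 'wrist_force': [-0.425, 0.09, -0.794], 'opening': 58.33, 'grasp_force': 45.029, 'joints': [0.654, 0.414, -0.933, 1.868, 0.382, 1.05, -0.723]}
0 -14 6 -30 [225. 300.]
0 -14 6 30 [338. 300.]
0 14 6 -30 [222. 253.]
0 14 6 30 [341. 253.]
0 14 32 -30 [230. 232.]
0 14 32 30 [332. 232.]
4 -14 6 -30 [225. 293.]
4 -14 6 30 [338. 293.]
4 14 6 -30 [222. 246.]
4 14 6 30 [342. 246.]
4 14 32 -30 [230. 225.]
4 14 32 30 [333. 226.]
8 -14 6 -30 [225. 287.]
8 -14 6 30 [338. 287.]
8 14 6 -30 [221. 239.]
8 14 6 30 [342. 239.]
8 14 32 -30 [230. 219.]
8 14 32 30 [333. 219.]
```

>>> carry_out:
  deltas:
    - [[0,0.003,0.035],[0,0,0]]
    - [[0,0,0.03],[0,0,0]]
    - [[0,0,0],[0,0,0]]
    - [[0,0,0],[0,0,0]]

```text
time: 41.8
tool_pos: [526.5, 20.8, 187.1]
eef_rot: [-2.519, -1.876, 0.001]
wrist_force: [0.5, -0.4, 0.4]
opening: 58.7
grasp_force: 45.0
```

>>> carry_out:
  deltas:
    - [[0,0,0],[0,0,0]]
    - [[0,0,0],[0,0,0]]
    - [[0,0,0],[0,0,0]]
    - [[0,0,0],[0,0,0]]
    - [[0,0,0],[0,0,0]]
  fingers: 1

```text
time: 42.3
tool_pos: [526.8, 20.3, 187.6]
eef_rot: [2.52, 1.875, 0.0]
wrist_force: [-0.2, 0.1, 0.1]
opening: 85.5
grasp_force: 0.0
```

>>> carry_out:
  deltas:
    - [[0,0,-0.07],[0,0,0]]
    - [[-0.03,0,-0.08],[0,0,0]]
    - [[-0.08,0,0],[0,0,0]]
    - [[0,0,0],[0,0,0]]
    - [[0,0,0],[0,0,0]]

```text
time: 42.8
tool_pos: [510.8, -33.3, 262.5]
eef_rot: [2.522, 1.873, -0.0]
wrist_force: [-0.2, 0.1, 0.1]
opening: 85.5
grasp_force: 0.0
```

```bash
python3 -c "
from h import *
st()
a=optics.capture('wrist'); b=optics.capture('top'); u,v=map(int,proj('wrist',[526,21,150])); print(u,v)
v=max(v,75)
cv2.imwrite('pics/w11.png',np.vstack([cv2.resize(a[v-75:v+75,u-200:u+200],(800,300),interpolation=cv2.INTER_CUBIC),cv2.resize(b[170:260,205:445],(800,300),interpolation=cv2.INTER_CUBIC)]))"
```

```text
{'time': 42.8, 'tool_pos': [510.818, -33.302, 262.451], 'eef_rot': [2.522, 1.873, -0.0], 'wrist_force': [-0.199, 0.076, 0.082], 'opening': 85.451, 'grasp_force': 0.0, 'joints': [0.809, 0.332, -0.964, 1.854, 0.303, 1.113, -0.559]}
280 144
```

View pics/w11.png

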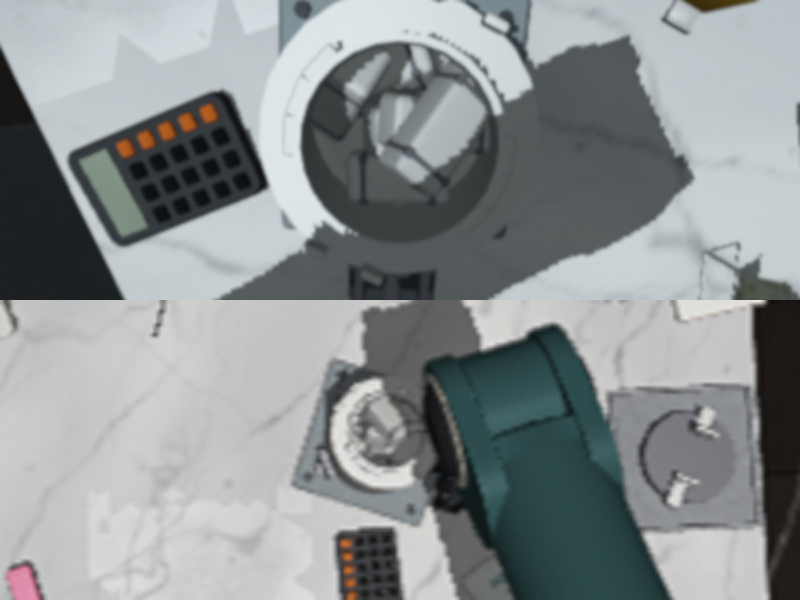

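>>> carry_out:
  deltas:
    - [[0,0,-0.03],[0,0,0]]
    - [[0,0,0],[0,0,0]]
    - [[0,0,0],[0,0,0]]
    - [[0,0,0],[0,0,0]]

```text
time: 43.3
tool_pos: [511.0, -32.1, 277.4]
eef_rot: [-2.52, -1.876, 0.0]
wrist_force: [-0.6, -0.7, -0.0]
opening: 85.3
grasp_force: 0.0
```

```bash
python3 -c "
from h import *
print(hand_in())"
```

```text
the job is handed in; nothing more can be done
None
```

I handed the job in at about 43 s: the last pictures show all six cartridges in the open tub and the cap flat in the tray, and the lever looked clamped after I pressed it. No verdict came back.

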